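Hang the cartridge cradle on its keyholes and lay the grease cartridges in it

TASK

Hang the blue cradle bracket on the grey stand: slip its two keyholes over the headed studs and slide it down until it is locked fully home behind the heads, then let go. After that lay every grease cartridge that stands on the bench on its side in the hung cradle, one to a trough, lengthwise and resting well within the trough. Leave the tub, the scraper and the feeler gauge where they are.

Things in the scene. Friction and masses are not known exactly. Their poses are not given: they have to be found in the camera images.
- stand_studs (a point): Fixed grey stand: panel 250 wide, 148 high, 12 mm thick, foot behind it. Two headed studs stick out of its front face at y = +70 and -70 mm, 126 mm above the bench: shank 8 mm across, 11 long, then a head 18 mm across, 6 thick (17 mm proud in all). Point: on the front face midway between the studs; x into the panel (studs point along -x), z up.
- bracket_tab (a point): Loose blue cradle bracket, 0.45 kg, standing on its tray. Back plate 210 wide, 130 high, 8 mm thick; above its middle a grip tab 80 wide, 8 thick, up to 185 mm above the underside. Point: middle of the tab, 160 mm above the underside; take the tab from above across its thickness (x). The tray, 110 mm long, sticks out along -x; x points out of the plate's back, z up.
- bracket_keys (a point): On the back face of the bracket's plate, 59 mm below and 4 mm behind (+x) the tab point, same axes. Keyholes at y = +70 and -70 mm: a wide opening 25 mm across centred 26 mm below this point, from which a slot 12 mm wide runs straight up. Heads pass in with this point 26 mm above stand_studs; locked, it coincides with stand_studs (up to 5 mm play in x).
- bracket: The cradle bracket as a whole; origin at the underside, middle of the back plate (160 mm below the tab point), same axes.
- trough_0 (a point): The left (y = +72 mm) black V trough of the bracket: where the middle of a cartridge's body comes to lie, 60 mm in front (-x) of the plate and 112 mm below the tab point, same axes. It runs along x, from 53 mm behind to 47 mm in front of this point; its faces slope at 45 degrees and are 24 mm wide; the bottom of the V is 30 mm and the tray's floor 43 mm below.
- trough_1 (a point): The middle (y = 0) black V trough of the bracket: where the middle of a cartridge's body comes to lie, 60 mm in front (-x) of the plate and 112 mm below the tab point, same axes. It runs along x, from 53 mm behind to 47 mm in front of this point; its faces slope at 45 degrees and are 24 mm wide; the bottom of the V is 30 mm and the tray's floor 43 mm below.
- trough_2 (a point): The right (y = -72 mm) black V trough of the bracket: where the middle of a cartridge's body comes to lie, 60 mm in front (-x) of the plate and 112 mm below the tab point, same axes. It runs along x, from 53 mm behind to 47 mm in front of this point; its faces slope at 45 degrees and are 24 mm wide; the bottom of the V is 30 mm and the tray's floor 43 mm below.
- cart_a_mid (a point): Grease cartridge, white with an orange band and orange cap, 0.15 kg, may be absent: round body 42 mm across and 92 mm long, then a neck 18 mm across, 112 mm long in all; heavier at the base. It stands upright on the bench at the start. This point is on its axis, 46 mm from the flat base; z points toward the neck.
- cart_a: The same cartridge; origin at the centre of its flat base, z toward the neck.
- cart_b_mid (a point): Grease cartridge, white with an orange band and orange cap, 0.15 kg, may be absent: round body 42 mm across and 92 mm long, then a neck 18 mm across, 112 mm long in all; heavier at the base. It stands upright on the bench at the start. This point is on its axis, 46 mm from the flat base; z points toward the neck.
- cart_b: The same cartridge; origin at the centre of its flat base, z toward the neck.
- cart_c_mid (a point): Grease cartridge, white with an orange band and orange cap, 0.15 kg, may be absent: round body 42 mm across and 92 mm long, then a neck 18 mm across, 112 mm long in all; heavier at the base. It stands upright on the bench at the start. This point is on its axis, 46 mm from the flat base; z points toward the neck.
- cart_c: The same cartridge; origin at the centre of its flat base, z toward the neck.
- vice: Fixed bench vice standing beyond the cartridges, to keep clear of; origin at bench level. It reaches 93 mm along +x (toward the robot), 70 mm to each side in y, and 145 mm up.
- pump: Fixed pump on the right, to keep clear of; origin at bench level under its axis. A valve at its left stands about 240 mm to its left and reaches 65 mm nearer the robot than the axis; from the valve's top, 0.24 to 0.31 m up, a straight lever 0.24 m long points left and away from the robot.
- tub: Bystander: grease tub with red lid, 70 across, 64 mm high; origin under its centre.
- scraper: Bystander: scraper with green handle, 175 long, 16 mm high; origin under its centre.
- feeler: Bystander: folded black feeler gauge, 100 long, 27 wide, 16 mm high; origin under its centre.
Things that resemble listed ones, but are neither listed nor needed, are in the scene too. What is shaped like the cart_a but red is not meant.

How it is judged:
By the outcome, as a careful person would: the job done as asked, in the order asked, and still so for the second after the job is handed in, with the robot touching nothing.
Of cart_a, cart_b, cart_c only 2 to 3 are there at a start; the rules pass over those that are not, and their reading is None.
At some moment in a run one of cart_a, cart_b, cart_c may be knocked a few centimetres aside while the robot is not near it.
It also fails if it takes over 210 s, if anything falls off the work surface, if the arm or the gripper's body presses on something with over 40 N, if the wrist force passes 120 N, or if a joint passes its speed limit or range.

ROBOT

A 6-joint arm with a two-finger parallel gripper is mounted at the origin on the work surface; the furniture and walls round the work are solid. World frame = base frame: x ahead of the robot, y to its left, z up, the work surface at z = 0. Lengths are in m, angles in rad, forces in N, time in s.
With the tool pointing down it reaches from about 0.4 to 0.825 m from the base axis. Payload 7 kg.
Tool frame: the origin (TCP) lies at the centre of the arm's flange, where the gripper is bolted on; the fingertips stand 178 mm ahead of it and the grasp point (between the pads) lies arm.tcp_to_grasp ahead of it (arm.tcp_to_grasp is the distance from the TCP to the grasp point, in m); z points along the fingers, y is the direction in which the jaws open and shut (so a half turn about z gives the same grasp; the last joint's range is limited). The gripper opens to 88 mm and grips with 3 to 60 N. Pads are 19 mm wide; open, the fingers measure 130 mm over their backs; the gripper's body (78 mm by 193 mm) begins 47 mm behind the grasp point.
Start: joints at [1.473, 0.359, 0.012, 0, -1.224, -0.288], TCP at [0.254, 0.625, 0.405] pointing down, gripper open.
Joint ranges: [-3.07, 3.07], [-1.43, 2.12], [-1.02, 1.25], [-3.03, 1.67], [-3.05, -0], [-3.03, 3.03]. Speed limits (rad/s): [2.39, 2.39, 3.01, 3.14, 3.14, 3.14].

INTERFACE

Orientations are given as [roll, pitch, yaw] about the fixed x, y, z axes, in that order (R = Rz(yaw) Ry(pitch) Rx(roll)).
In Python, from station import arm gives the robot as it stands.
- The arm moves only by the tool move_arm, never from a script. Its argument "deltas" is a list of rows, each a list of 6 numbers: the shift along the world's x, y, z in mm, then the turn, a rotation vector about the world's x, y, z in degrees. In form: [[tx, ty, tz, ax, ay, az], ...]. A call has exactly 5 rows; each row shifts and turns the commanded pose from where the row before left it; what a row does not reach is not made up. A row lasts 1/12 s, in which the tool goes at most 41.7 mm and 7.16 degrees, less where a joint would pass 70% of its speed; a pose out of reach is approached as far as the arm can. A call with a gripper value outside its range is refused whole. "claw" is the closure in counts, from 0 (fully open) to 255 (shut), set as the call begins (left out, the last holds). The fingers move at their own pace and stop on an object; "squeeze" is the grip in N (left out, the last holds). Time passes only in rows, so rows that do not move let the fingers close, or fill a call up. It gives the time, the measured TCP pose, the force and the opening at its end, in the units of the state.
- arm.get_state(): the state, without advancing time (a new reading comes with each control period).
- arm.grab_frame(name): name is "scene" or "top" or "wrist"; returns the picture (400x640x3 uint8, red, green, blue); there is no depth.
- arm.calibration(name): a dict with "intrinsics" (3x3 intrinsics, pixels), "k1" (the pictures are not rectified: a ray, as slopes to the right and down, at radius r is drawn at 1 + k1 r^2 times it, then the intrinsics apply), "T" (4x4, takes a point from camera to world coordinates); the wrist camera has in their place "mount" (4x4, takes a point from camera to tool coordinates, whose origin is the TCP and whose axes are the flange's). Camera axes: x right, y up, looking along -z (the intrinsics and any distortion apply to the point x, -y, -z); pixel columns grow to the right and rows downward; lengths in m; the calibration is good to about 2 mm. A picture is of the moment at which its call begins: read the wrist's pose just before it. calibration takes no time and is no camera call.
- arm.job_done(): hands the job in, once; it reports no verdict.
Trained networks look in the newest picture that a camera, given by its name, has taken for a name from the list of things; names that differ only in an ending like _2 or _b are one class to them, and where a whole thing is asked for, a point or a joint stands for the part that bears it (a point fixed in the world has none). Each returns a list of dicts, best first, with "score" (0 to 1); they miss things now and then, are a little off and sometimes report something else, mostly with a low value. They report only what shows in the picture. A call takes as long as a camera call. They do not tell look-alikes from the thing itself.
- arm.spot_in(thing, camera): "xy" ([column, row] in pixels, amid what is visible of it).
- arm.masks_of(thing, camera): "pixels" (400x640 bool, what is visible of it) and "xy" ([column, row] in pixels, amid what is visible of it).
- arm.spot_point(thing, camera): "xy" ([column, row] in pixels: a listed point, or the origin of a listed thing).
The state is a dict: "t": time; "q": joint angles; "qd": joint speeds; "joint_efforts": joint torques, N m; "eef_pos": TCP position; "ee_rot": TCP orientation; "force": force on the tool from outside, world axes, zero at the start; "moment": the same for the moment, N m; "width": finger opening in m.
Only numpy, scipy, OpenCV 4.12 (cv2) and the standard library are available. Lean on these libraries where they do the work, as an engineer would, in place of code of your own. Each camera call takes 0.05 s, during which the arm holds its last target. There are 200 camera calls.

## Working session

There is one attempt and no reset: what is moved stays moved. The work goes in short steps, Python scripts to look and compute and a tool call to move; the robot and the scene stay as the last step left them, time stands still between calls to the robot, and variables do not carry over. Pictures are saved under pics/ and viewed, about 12 in all and at most 16, crops included, and the job is handed in when it is done.

Besides the shell and the picture viewer there is one more tool, called as name(argument=value, ...) on one line, values as JSON. move_arm: Moves the arm, as the interface text tells. Its arguments: {"type":"object","properties":{"deltas":{"type":"array","items":{"type":"array","items":{"type":"number"}}},"claw":{"type":"number"},"squeeze":{"type":"number"}},"required":["deltas"]}

```bash
ls; mkdir -p pics; cat > h.py <<'E'
import numpy as np, cv2
from scipy.spatial.transform import Rotation as R
from station import arm
def camT(name):
    c=arm.calibration(name)
    if 'T' in c: return c,np.array(c['T'])
    s=arm.get_state(); T=np.eye(4); T[:3,:3]=R.from_euler('xyz',s['ee_rot']).as_matrix(); T[:3,3]=s['eef_pos']
    return c,T@np.array(c['mount'])
def ray(name,xy,cT=None):
    c,T=cT or camT(name); K=np.array(c['intrinsics'])
    p=cv2.undistortPoints(np.array([[xy]],float),K,np.array([c['k1'],0,0,0.]))[0,0]
    d=T[:3,:3]@np.array([p[0],-p[1],-1]); return T[:3,3],d/np.linalg.norm(d)
def atz(name,xy,z,cT=None):
    o,d=ray(name,xy,cT); return o+d*(z-o[2])/d[2]
def tri(rs):
    A=np.zeros((3,3));b=np.zeros(3)
    for o,d in rs:
        P=np.eye(3)-np.outer(d,d);A+=P;b+=P@o
    x=np.linalg.solve(A,b); return x,[float(np.linalg.norm((np.eye(3)-np.outer(d,d))@(x-o))) for o,d in rs]
def proj(name,X,cT=None):
    c,T=cT or camT(name); p=np.linalg.inv(T)@np.append(X,1); u=np.array([p[0]/-p[2],-p[1]/-p[2]])
    u=u*(1+c['k1']*(u@u)); K=np.array(c['intrinsics']); return K[:2,:2]@u+K[:2,2]
def save(name,fn):
    im=arm.grab_frame(name); cv2.imwrite('pics/'+fn,cv2.cvtColor(im,cv2.COLOR_RGB2BGR)); return im
E
python3 - <<'E'
from h import *
np.set_printoptions(precision=3,suppress=True)
print(arm.tcp_to_grasp,arm.get_state())
a=save('scene','s0.png');b=save('top','t0.png')
for c in('scene','top'):
    _,T=camT(c);print(c,T[:3,3],-T[:3,2])
    for n in('stand_studs','bracket_tab','bracket_keys','cart_a_mid','vice','pump','tub','scraper','feeler'):
        print(c,n,[(np.round(d['xy']).tolist(),round(d['score'],2)) for d in arm.spot_point(n,c)])
E
```

```text
pics
0.1593 {'t': 0.0, 'q': array([ 1.473,  0.359,  0.011, -0.   , -1.224, -0.288]), 'qd': array([-0.001, -0.001, -0.001, -0.   ,  0.001, -0.001]), 'joint_efforts': array([  0.002, -58.272,  29.305,   6.997,   0.007,  -0.   ]), 'eef_pos': array([0.254, 0.625, 0.404]), 'ee_rot': array([ 3.14 , -0.   , -0.386]), 'force': array([ 0.105, -0.151,  0.567]), 'moment': array([-0.007, -0.046, -0.006]), 'width': 0.08782528325118195}
scene [-0.201 -0.776  1.073] [ 0.524  0.506 -0.685]
scene stand_studs [([300.0, 182.0], 0.73)]
scene bracket_tab [([343.0, 246.0], 0.79)]
scene bracket_keys [([343.0, 256.0], 0.59), ([343.0, 195.0], 0.43), ([345.0, 240.0], 0.32)]
scene cart_a_mid [([204.0, 193.0], 0.76), ([235.0, 167.0], 0.73), ([222.0, 206.0], 0.65)]
scene vice []
scene pump []
scene tub [([338.0, 174.0], 0.58)]
scene scraper [([344.0, 199.0], 0.57)]
scene feeler [([322.0, 235.0], 0.62), ([245.0, 155.0], 0.32)]
top [ 0.292 -0.077  1.738] [ 0.159 -0.003 -0.987]
top stand_studs [([337.0, 222.0], 0.18)]
top bracket_tab [([392.0, 242.0], 0.71)]
top bracket_keys [([387.0, 246.0], 0.91)]
top cart_a_mid [([221.0, 280.0], 0.66), ([246.0, 279.0], 0.49), ([204.0, 232.0], 0.45)]
top vice []
top pump []
top tub [([284.0, 151.0], 0.6), ([396.0, 274.0], 0.58)]
top scraper [([310.0, 175.0], 0.61)]
top feeler [([338.0, 221.0], 0.62)]
```

```bash
cd pics; python3 -c "
import cv2,numpy as np
cv2.imwrite('st0.png',cv2.resize(np.vstack([cv2.imread('s0.png'),cv2.imread('t0.png')]),None,fx=.75,fy=.75))"
```

```text
(no output)
```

View pics/st0.png

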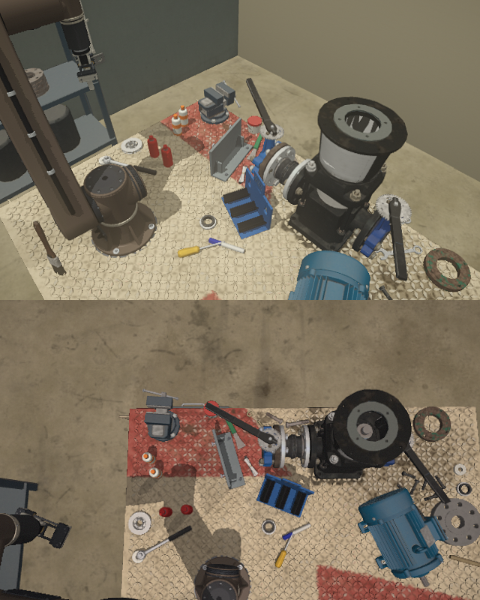

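The composite shows the pump on the right, the grey stand in the middle, the blue bracket in front of it, and two white cartridges on the mat near the vice. Two red decoys stand nearer the robot. I'll zoom in.

```bash
python3 - <<'E'
from h import *
a=cv2.imread('pics/s0.png')[90:330,190:400];b=cv2.imread('pics/t0.png')[110:310,160:430]
cv2.imwrite('pics/c0.png',np.hstack([cv2.resize(a,(525,600),interpolation=2),cv2.resize(b,(275,204)) if 0 else np.zeros((600,1,3),np.uint8)]))
cv2.imwrite('pics/c1.png',cv2.resize(b,(797,590),interpolation=2))
np.set_printoptions(precision=3,suppress=True)
for n,s,t in [('cartA',(235,167),None)]: pass
for px in[(204,193),(235,167),(222,206),(245,155)]: print('scene mid',px,atz('scene',px,.046))
for px in[(221,280),(246,279),(204,232),(197,208)]: print('top mid',px,atz('top',px,.046))
for n,s,t in[('studs',(300,182),(337,222)),('tab',(343,246),(392,242)),('keys',(343,256),(387,246)),('tub',(338,174),(396,274)),('feeler',(322,235),(338,221)),('scraper',(344,199),(310,175))]:
    print(n,atz('scene',s,.008),atz('top',t,.008),tri([ray('scene',s),ray('top',t)]))
E
```

```text
scene mid (204, 193) [0.315 0.256 0.046]
scene mid (235, 167) [0.473 0.293 0.046]
scene mid (222, 206) [0.322 0.163 0.046]
scene mid (245, 155) [0.542 0.323 0.046]
top mid (221, 280) [0.311 0.239 0.046]
top mid (246, 279) [0.313 0.159 0.046]
top mid (204, 232) [0.465 0.299 0.046]
top mid (197, 208) [0.544 0.324 0.046]
studs [0.615 0.105 0.008] [ 0.501 -0.136  0.008] (array([ 0.45 , -0.111,  0.254]), [0.02647270090698266, 0.02647270090698266])
tab [ 0.506 -0.205  0.008] [ 0.434 -0.318  0.008] (array([ 0.415, -0.291,  0.158]), [0.009271263200144052, 0.009271263200144028])
keys [ 0.477 -0.232  0.008] [ 0.421 -0.301  0.008] (array([ 0.412, -0.287,  0.113]), [0.0014570611197258867, 0.001457061119725798])
tub [0.746 0.041 0.008] [ 0.329 -0.328  0.008] (array([ 0.337, -0.281,  0.447]), [0.02363598513972223, 0.023635985139722294])
feeler [ 0.492 -0.128  0.008] [ 0.505 -0.139  0.008] (array([ 0.498, -0.134,  0.01 ]), [0.008428446329996762, 0.008428446329996581])
scraper [ 0.664 -0.064  0.008] [ 0.662 -0.045  0.008] (array([ 0.671, -0.049, -0.008]), [0.006968056995938353, 0.006968056995938292])
```

View pics/c0.png

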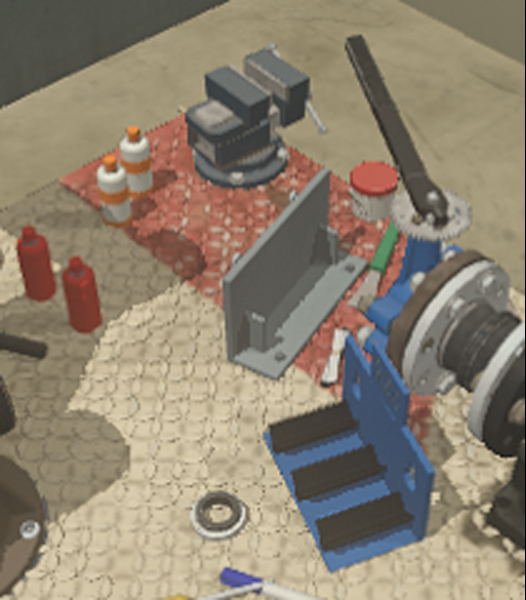

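View pics/c1.png

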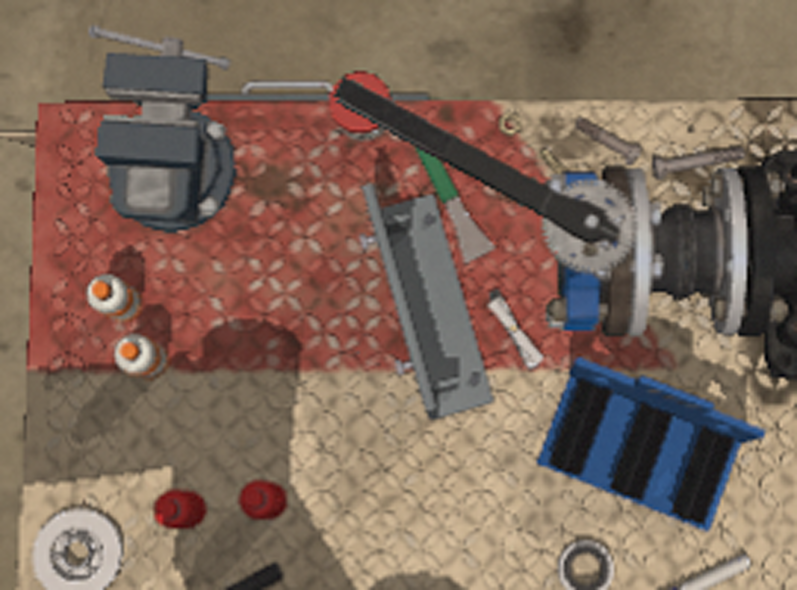

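The crops give a clearer layout:
- **Stand:** the panel's studs point left (+y), with heads at top-crop (370,242) and (402,368).
- **Bracket:** it is yawed about -20°, with its tab near (690,400).
- **Cartridges:** two white ones stand at (110,295) and (138,357).

Next I'll work out the numbers and plan an overhead look.

```bash
python3 - <<'E'
from h import *
np.set_printoptions(precision=3,suppress=True)
f=lambda u,v,z:atz('top',(160+u/2.952,110+v/2.95),z)
a,b=f(368,242,.126),f(400,368,.126);print('studs',a,b,(a+b)/2,np.linalg.norm(a-b), np.degrees(np.arctan2(*(a-b)[1::-1]))-90)
g=lambda u,v:(190+u/2.5,90+v/2.5)
for n,p,q,z in[('plate TL',(575,360),None,.13),('plate TR',(762,432),None,.13),('tabL',(638,380),None,.185),('tabR',(712,410),None,.185)]:
    print(n,f(*p,z))
# vertical check via scene: tab top corners
for n,p,z in[('tab near?',(408,380),.185),('tab far',(347,338),.185),('plate R bottom',(425,530),0.0),('plate R top',(433,468),.13)]: print(n,atz('scene',g(*p),z))
for n,p,z in[('lever tip',(340,88),.28),('valve ctr',(592,222),.27),('flange1 near',(630,340),.15),('silver2 near',(733,330),.15),('blue near',(580,330),.12),('cart1top',(101,290),.112),('cart2top',(130,350),.112)]: print(n,f(*p,z))
print(arm.calibration('wrist'))
E
```

```text
studs [0.582 0.033 0.126] [ 0.447 -0.002  0.126] [0.515 0.015 0.126] 0.1393719306216871 -75.53582509186566
plate TL [ 0.455 -0.186  0.13 ]
plate TR [ 0.379 -0.38   0.13 ]
tabL [ 0.429 -0.246  0.185]
tabR [ 0.399 -0.32   0.185]
tab near? [ 0.418 -0.309  0.185]
tab far [ 0.415 -0.223  0.185]
plate R bottom [ 0.395 -0.374  0.   ]
plate R top [ 0.386 -0.379  0.13 ]
lever tip [0.708 0.051 0.28 ]
valve ctr [ 0.576 -0.195  0.27 ]
flange1 near [ 0.474 -0.243  0.15 ]
silver2 near [ 0.484 -0.35   0.15 ]
blue near [ 0.488 -0.193  0.12 ]
cart1top [0.533 0.317 0.112]
cart2top [0.469 0.285 0.112]
{'intrinsics': array([[341.81 ,   0.   , 317.892],
       [  0.   , 341.81 , 200.428],
       [  0.   ,   0.   ,   1.   ]]), 'k1': 0.011671772410265515, 'mount': array([[ 0.   ,  0.963,  0.269,  0.073],
       [ 1.   , -0.001,  0.001, -0.   ],
       [ 0.001,  0.269, -0.963,  0.02 ],
       [ 0.   ,  0.   ,  0.   ,  1.   ]])}
```

move_arm(deltas=[[20,-33,10,0,0,-6],[20,-33,10,0,0,-6],[20,-33,10,0,0,-6],[20,-33,10,0,0,-6],[20,-33,10,0,0,-6]])

```text
t: 1.42
eef_pos: [0.3545, 0.4587, 0.4552]
ee_rot: [-3.141, 0.0, -0.914]
force: [1.7, 0.3, -1.3]
width: 0.0877
```

move_arm(deltas=[[18,-35,9,0,0,-6],[18,-35,9,0,0,-6],[18,-35,9,0,0,-6],[18,-35,9,0,0,-6],[18,-35,9,0,0,-6]])

```text
t: 1.83
eef_pos: [0.4443, 0.2834, 0.5005]
ee_rot: [-3.141, 0.001, -1.438]
force: [1.8, 0.5, -0.2]
width: 0.0875
```

move_arm(deltas=[[11,-37,0,0,0,-6],[11,-37,0,0,0,-6],[11,-37,0,0,0,-6],[11,-37,0,0,0,-6],[11,-37,0,0,0,-6]])

```text
t: 2.25
eef_pos: [0.4989, 0.0984, 0.5001]
ee_rot: [-3.141, 0.001, -1.961]
force: [0.2, 0.8, 0.3]
width: 0.0876
```

move_arm(deltas=[[0,0,0,0,0,0],[0,0,0,0,0,0],[0,0,0,0,0,0],[0,0,0,0,0,0],[0,0,0,0,0,0]])

```text
t: 2.67
eef_pos: [0.4988, 0.1014, 0.4997]
ee_rot: [3.142, 0.0, -1.955]
force: [-1.1, -0.5, 0.3]
width: 0.0876
```

```bash
python3 - <<'E'
from h import *
np.set_printoptions(precision=3,suppress=True)
s=arm.get_state();print(s['t'],s['eef_pos'],s['ee_rot'],s['q'])
save('wrist','w1.png')
for n in('stand_studs','cart_a_mid','feeler','bracket_tab','bracket_keys'): print(n,[(np.round(d['xy'],1).tolist(),round(d['score'],2)) for d in arm.spot_point(n,'wrist')])
E
```

```text
2.6667 [0.499 0.101 0.5  ] [ 3.142  0.    -1.955] [ 0.587  0.031 -0.187 -0.    -1.352 -0.97 ]
stand_studs [([257.1, 98.7], 0.57)]
cart_a_mid [([466.9, 147.1], 0.79), ([383.4, 281.6], 0.6), ([490.8, 208.6], 0.56)]
feeler []
bracket_tab []
bracket_keys []
```

View pics/w1.png

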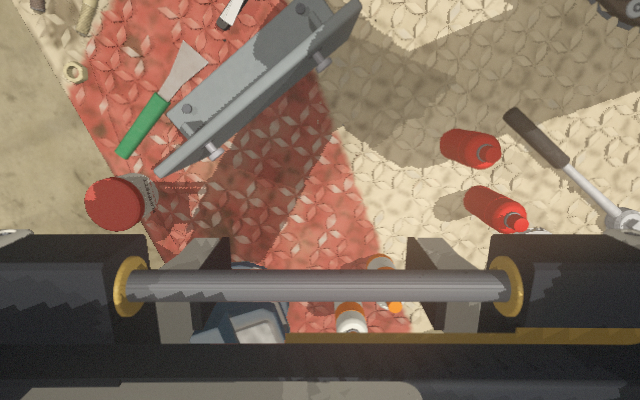

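The wrist view shows the stand's two stud heads near (215,152) and (322,62), with the front top edge of the panel running roughly from (160,175) to (360,8). I'll zoom in for exact pixels.

```bash
python3 - <<'E'
import cv2
a=cv2.imread('pics/w1.png')[0:190,145:370]
cv2.imwrite('pics/w1c.png',cv2.resize(a,None,fx=3.2,fy=3.2,interpolation=2))
E
```

```text
(no output)
```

View pics/w1c.png

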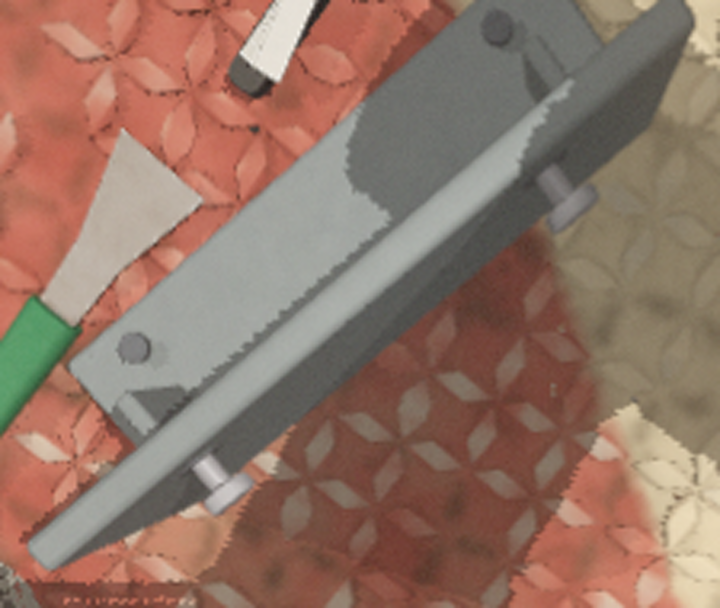

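```bash
python3 - <<'E'
from h import *
from scipy.optimize import least_squares
np.set_printoptions(precision=4,suppress=True)
c=lambda u,v:(145+u/3.2,u*0+v/3.2)
cT=camT('wrist')
obs=[((-.014,-.07,0),c(572,202)),((-.014,.07,0),c(228,487)),((0,-.125,.022),c(692,26)),((0,.125,.022),c(51,569))]
# which sign of y: +y_s is at +x world; image up? fit both
def X(p,l): 
    cc,s=np.cos(p[2]),np.sin(p[2]);return np.array([p[0]+cc*l[0]-s*l[1],p[1]+s*l[0]+cc*l[1],.126+l[2]])
r=lambda p:np.concatenate([proj('wrist',X(p,l),cT)-np.array(x) for l,x in obs])
s=least_squares(r,[.515,0,-1.31]);print(s.x,np.degrees(s.x[2]),s.fun)
print(atz('wrist',(257.1,98.7),.126,cT))
# cross-check with top camera
T=camT('top');print([(proj('top',X(s.x,l),T)-[160,110])*2.95 for l,_ in obs])
E
```

```text
[ 0.5245  0.0069 -1.2938] -74.13053133574918 [-0.5709  1.0545 -0.2772  1.0639  2.7026 -2.458  -2.2286  1.4231]
[0.5259 0.0063 0.126 ]
[array([396.4519, 362.4951]), array([361.2757, 236.912 ]), array([422.7151, 407.5965]), array([358.7807, 180.4919])]
```

The studs fit to (0.5245, 0.007) with the stand yawed -74.1°. Next I'll look at the bracket from above.

move_arm(deltas=[[-7,-35,0,0,0,0],[-7,-35,0,0,0,0],[-7,-35,0,0,0,0],[-7,-35,0,0,0,0],[-7,-35,0,0,0,0]])

```text
t: 3.38
eef_pos: [0.4633, -0.0758, 0.4999]
ee_rot: [-3.141, 0.0, -1.955]
force: [1.0, -0.1, 0.5]
width: 0.088
```

move_arm(deltas=[[-7,-35,0,0,0,0],[-7,-35,0,0,0,0],[-7,-35,0,0,0,0],[-7,-35,0,0,0,0],[-7,-35,0,0,0,0]])

```text
t: 3.8
eef_pos: [0.4283, -0.2511, 0.5]
ee_rot: [-3.141, 0.0, -1.956]
force: [1.0, 0.5, -0.5]
width: 0.0878
```

move_arm(deltas=[[0,0,0,0,0,0],[0,0,0,0,0,0],[0,0,0,0,0,0],[0,0,0,0,0,0],[0,0,0,0,0,0]])

```text
t: 4.22
eef_pos: [0.4293, -0.2487, 0.4998]
ee_rot: [-3.141, 0.0, -1.955]
force: [1.0, 0.1, -0.4]
width: 0.0876
```

```bash
python3 - <<'E'
from h import *
np.set_printoptions(precision=3,suppress=True)
s=arm.get_state();print(s['t'],s['eef_pos'],s['ee_rot'],s['q'])
save('wrist','w2.png')
for n in('bracket_tab','bracket_keys','trough_0'): print(n,[(np.round(d['xy'],1).tolist(),round(d['score'],2)) for d in arm.spot_point(n,'wrist')])
E
```

```text
4.2167 [ 0.429 -0.249  0.5  ] [-3.141  0.    -1.955] [-0.128  0.008 -0.211 -0.    -1.352 -0.256]
bracket_tab [([315.1, 147.4], 0.96)]
bracket_keys [([307.7, 139.4], 0.96), ([366.0, 76.8], 0.47), ([316.6, 146.0], 0.3)]
trough_0 [([364.1, 71.8], 0.87), ([361.2, 137.3], 0.77), ([360.4, 190.9], 0.69)]
```

View pics/w2.png

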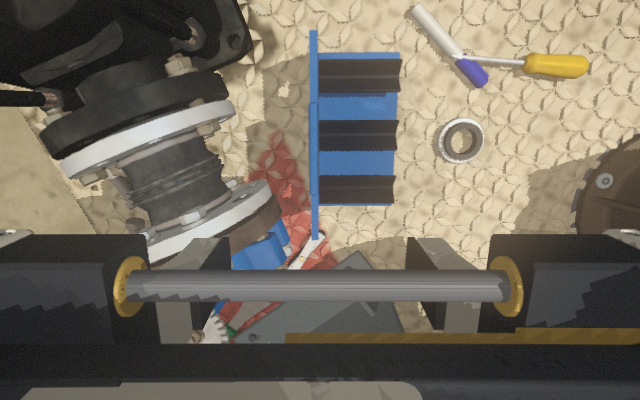

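```bash
python3 - <<'E'
from h import *
np.set_printoptions(precision=4,suppress=True)
cT=camT('wrist')
f=lambda u,v:ray('top',(160+u/2.952,110+v/2.95))
for n,w,t in[('ring1 near',(275,187),(642,336)),('ring2 near',(233,108),(735,330)),('ring1 far',(140,262),(640,168)),('tab c',(315.1,147.4),(392,242) and ((392-160)*2.952,(242-110)*2.95))]:
    print(n,tri([ray('wrist',w,cT),f(*t)]))
for r in(30,103,147,195,238): print(r,atz('wrist',(314,r),.13,cT),atz('wrist',(314,r),.185,cT))
print('tab160',atz('wrist',(315.1,147.4),.16,cT))
E
python3 - <<'E'
import cv2
a=cv2.imread('pics/w2.png')[20:245,190:410]
cv2.imwrite('pics/w2c.png',cv2.resize(a,None,fx=2.66,fy=2.66,interpolation=2))
E
```

```text
ring1 near (array([ 0.4777, -0.2564,  0.1318]), [0.002502991323845388, 0.002502991323845456])
ring2 near (array([ 0.4794, -0.3462,  0.1571]), [0.00572572183324534, 0.005725721833245245])
ring1 far (array([ 0.65  , -0.2463,  0.1442]), [0.013468098364503913, 0.013468098364503935])
tab c (array([ 0.4162, -0.288 ,  0.2232]), [0.00014151665077122635, 0.00014151665077128618])
30 [ 0.3809 -0.379   0.13  ] [ 0.3843 -0.3691  0.185 ]
103 [ 0.4055 -0.3186  0.13  ] [ 0.4051 -0.3182  0.185 ]
147 [ 0.4218 -0.2788  0.13  ] [ 0.4188 -0.2846  0.185 ]
195 [ 0.4409 -0.2319  0.13  ] [ 0.4349 -0.2451  0.185 ]
238 [ 0.4593 -0.1868  0.13  ] [ 0.4504 -0.207   0.185 ]
tab160 [ 0.4193 -0.2812  0.16  ]
```

View pics/w2c.png

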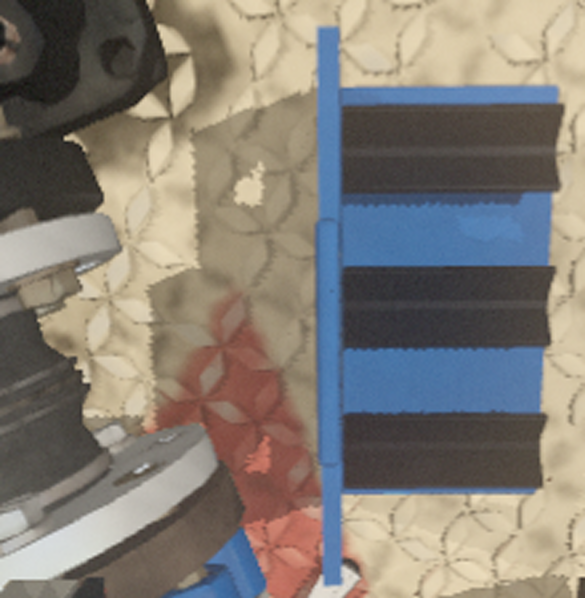

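```bash
python3 - <<'E'
from h import *
np.set_printoptions(precision=4,suppress=True)
cT=camT('wrist'); g=lambda u,v,z:atz('wrist',(190+u/2.66,20+v/2.66),z,cT)[:2]
a,b=g(329,28,.13),g(333.5,583,.13);print(a,b,(a+b)/2,np.linalg.norm(a-b),np.degrees(np.arctan2(*(b-a)[::-1]))-90)
a,b=g(328,218,.185),g(328.5,465,.185);print(a,b,(a+b)/2,np.linalg.norm(a-b),np.degrees(np.arctan2(*(b-a)[::-1]))-90)
E
```

```text
[ 0.3814 -0.3787] [ 0.4584 -0.1849] [ 0.4199 -0.2818] 0.20852730439792583 -21.680156193378906
[ 0.4053 -0.3192] [ 0.4352 -0.2455] [ 0.4203 -0.2823] 0.07956114178343927 -22.086697796229856
```

move_arm(deltas=[[-3,-11,-10,0,0,0],[-3,-11,-15,0,0,0],[-3,-11,-20,0,0,0],[0,0,-25,0,0,0],[0,0,-25,0,0,0]])

```text
t: 4.83
eef_pos: [0.4195, -0.2833, 0.4034]
ee_rot: [-3.141, 0.0, -1.957]
force: [-0.2, 0.0, -0.4]
width: 0.0874
```

move_arm(deltas=[[0,0,-25,0,0,0],[0,0,-20,0,0,0],[0,0,-18,0,0,0],[0,0,-10,0,0,0],[0,0,0,0,0,0]])

```text
t: 5.25
eef_pos: [0.4192, -0.2826, 0.3291]
ee_rot: [3.137, -0.0, -1.957]
force: [0.0, -0.4, -0.1]
width: 0.0873
```

move_arm(deltas=[[0,0,0,0,0,0],[0,0,0,0,0,0],[0,0,0,0,0,0],[0,0,0,0,0,0],[0,0,0,0,0,0]], claw=255, squeeze=45)

```text
t: 5.67
eef_pos: [0.4202, -0.2827, 0.3324]
ee_rot: [-3.14, 0.0, -1.956]
force: [-0.5, 0.5, -0.0]
width: 0.0599
```

move_arm(deltas=[[0,0,0,0,0,0],[0,0,0,0,0,0],[0,0,0,0,0,0],[0,0,0,0,0,0],[0,0,0,0,0,0]])

```text
t: 6.08
eef_pos: [0.42, -0.2826, 0.3316]
ee_rot: [3.142, -0.0, -1.957]
force: [-0.7, -0.3, 0.1]
width: 0.0266
```

move_arm(deltas=[[0,0,0,0,0,0],[0,0,0,0,0,0],[0,0,0,0,0,0],[0,0,5,0,0,0],[0,0,10,0,0,0]])

```text
t: 6.5
eef_pos: [0.4192, -0.2823, 0.3455]
ee_rot: [3.138, 0.0, -1.957]
force: [-0.9, 0.1, -4.4]
width: 0.0077
```

move_arm(deltas=[[0,0,15,0,0,0],[0,0,25,0,0,0],[0,0,30,0,0,0],[0,0,30,0,0,0],[0,0,30,0,0,0]])

```text
t: 6.92
eef_pos: [0.4194, -0.2824, 0.4785]
ee_rot: [3.141, 0.0, -1.957]
force: [0.0, -0.3, -3.9]
width: 0.0081
```

move_arm(deltas=[[0,0,30,0,0,0],[0,0,25,0,0,0],[0,10,10,0,0,0],[0,20,0,0,0,0],[0,25,0,0,0,0]])

```text
t: 7.33
eef_pos: [0.4196, -0.2273, 0.5419]
ee_rot: [-3.142, 0.001, -1.959]
force: [0.4, 0.3, -7.1]
width: 0.0077
```

```bash
python3 - <<'E'
from h import *
s=arm.get_state();print(s['t'],s['eef_pos'],s['ee_rot'],s['force'],s['moment'],s['width'])
E
```

```text
7.3333 [ 0.41959232 -0.2272856   0.54191513] [-3.14156933e+00  5.65511765e-04 -1.95873282e+00] [ 0.43360681  0.30756345 -7.11364195] [ 0.03147126 -0.18127525  0.08235457] 0.0076786998777276785
```

move_arm(deltas=[[6,29,0,0,0,-5.2],[8,30,0,0,0,-5.2],[8,30,0,0,0,-5.2],[8,30,0,0,0,-5.2],[9,30,0,0,0,-5.2]])

```text
t: 7.75
eef_pos: [0.4582, -0.0769, 0.5415]
ee_rot: [3.141, -0.0, -2.415]
force: [0.3, -0.5, -4.4]
width: 0.0076
```

move_arm(deltas=[[9,30,0,0,0,-5.2],[10,30,0,0,0,-5.2],[10,30,0,0,0,-5.2],[10,30,0,0,0,-5.2],[9,26,0,0,0,-5.2]])

```text
t: 8.17
eef_pos: [0.5066, 0.0695, 0.5412]
ee_rot: [3.141, -0.001, -2.868]
force: [0.2, 0.4, -3.7]
width: 0.0079
```

move_arm(deltas=[[0,0,-20,0,0,0],[0,0,-30,0,0,0],[0,0,-20,0,0,0],[0,0,0,0,0,0],[0,0,0,0,0,0]])

```text
t: 8.58
eef_pos: [0.5066, 0.0674, 0.4711]
ee_rot: [-3.141, -0.003, -2.864]
force: [-0.3, -0.1, -3.9]
width: 0.0078
```

```bash
python3 - <<'E'
from h import *
s=arm.get_state();print(s['t'],s['eef_pos'],s['ee_rot'],s['force'],s['width'])
save('wrist','w3.png'); a=save('scene','s3.png'); b=save('top','t3.png')
w=cv2.imread('pics/w3.png')
s=cv2.resize(cv2.cvtColor(a,4)[90:290,220:420],(400,400),interpolation=2)
t=cv2.resize(cv2.cvtColor(b,4)[130:290,230:390],(400,400),interpolation=2)
cv2.imwrite('pics/m3.png',np.vstack([cv2.resize(w,(800,500))[:340][:,:],np.hstack([s,t])[100:360]]))
for c in('wrist','scene','top'):
  for n in('bracket_tab','bracket_keys','stand_studs'): print(c,n,[(np.round(d['xy'],1).tolist(),round(d['score'],2)) for d in arm.spot_point(n,c)][:2])
E
```

```text
8.5833 [0.50655077 0.06743787 0.47110044] [-3.14082608e+00 -2.95285357e-03 -2.86393254e+00] [-0.26840633 -0.09178004 -3.90164267] 0.007778099860887396
wrist bracket_tab [([319.0, 260.9], 0.85)]
wrist bracket_keys []
wrist stand_studs [([253.6, 184.0], 0.63)]
scene bracket_tab [([281.2, 132.7], 0.75)]
scene bracket_keys [([284.2, 145.9], 0.86)]
scene stand_studs [([299.0, 184.0], 0.86)]
top bracket_tab [([266.6, 209.1], 0.66)]
top bracket_keys []
top stand_studs [([291.6, 210.2], 0.88)]
```

View pics/m3.png

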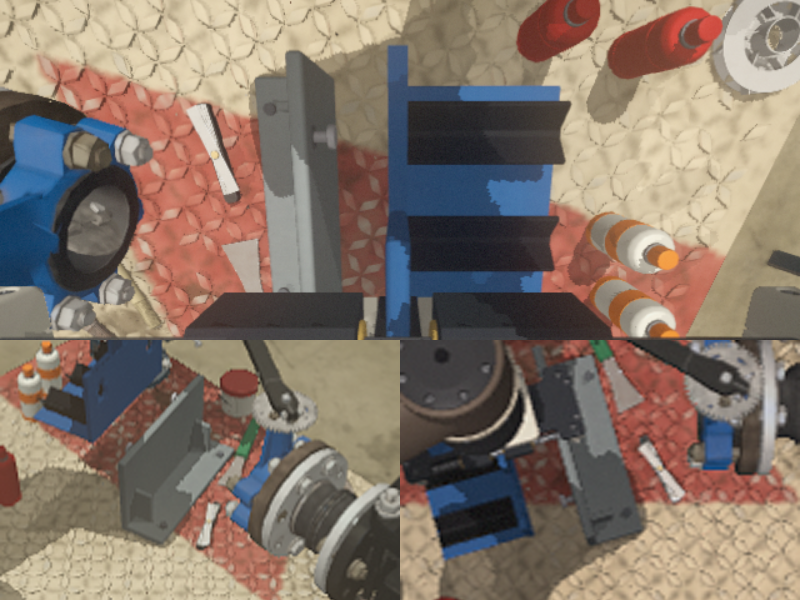

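The bracket is held upright in front of the stand. I'll draw the fitted stand model over this wrist view to check the studs.

```bash
python3 - <<'E'
from h import *
w=cv2.imread('pics/w3.png');cT=camT('wrist')
def X(l,p=(.5245,.0069,-1.2938)):
    cc,s=np.cos(p[2]),np.sin(p[2]);return np.array([p[0]+cc*l[0]-s*l[1],p[1]+s*l[0]+cc*l[1],.126+l[2]])
P=lambda l:proj('wrist',X(l),cT)
k=5; im=cv2.resize(w[20:170,195:355],None,fx=k,fy=k,interpolation=2)[:, :800]
q=lambda l:tuple(int(round(v)) for v in ((P(l)-[195,20]+.5)*k))
for a,b in[((0,-.125,.022),(0,0,.022)),((.012,-.125,.022),(.012,0,.022)),((0,-.125,.022),(0,-.125,-.1))]: cv2.line(im,q(a),q(b),(0,255,255),1)
for d in(-.011,-.017): cv2.polylines(im,[np.array([q((d,-.07+.009*np.cos(t),.009*np.sin(t))) for t in np.linspace(0,6.28,30)],np.int32)],True,(0,255,0),1)
cv2.imwrite('pics/o3.png',im[:600])
# bracket plate edge in image -> yaw (plate top at .13 above underside)
z=.4711-.332+.13
for p in[(310+0,0)]:pass
for u,v in[((388)/1.25,50/1.25),((407)/1.25,50/1.25),(388/1.25,230/1.25),(408/1.25,230/1.25)]: print(atz('wrist',(u,v),z,cT))
E
```

```text
[0.40947553 0.03593867 0.2691    ]
[0.4074308  0.04310467 0.2691    ]
[0.47913568 0.05534535 0.2691    ]
[0.47673216 0.06378555 0.2691    ]
```

View pics/o3.png

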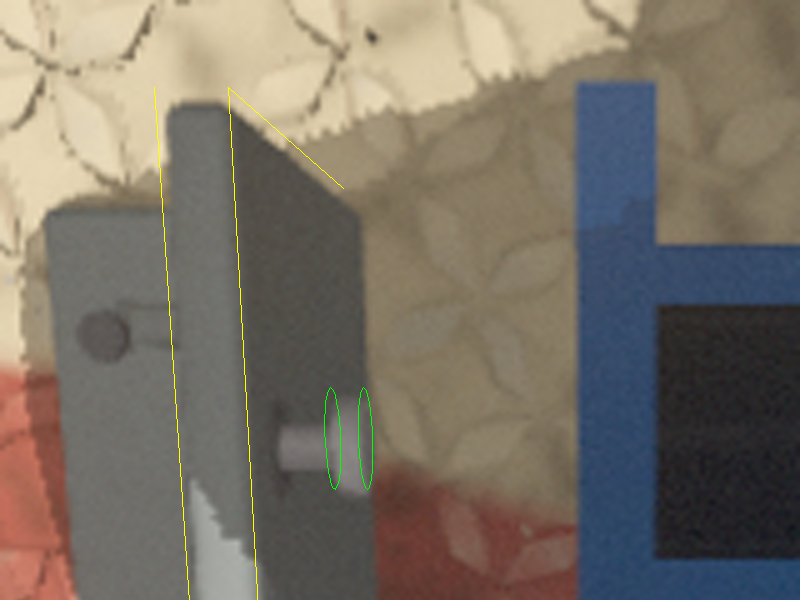

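The overlay matches within about 2 px; the studs sit roughly 1.5 mm further toward +y_s. I'll descend to insertion height, then advance.

move_arm(deltas=[[0,0,-25,0,0,0],[0,0,-30,0,0,0],[0,0,-24,0,0,0],[0,0,-10,0,0,0],[0,0,0,0,0,0]])

```text
t: 9.6
eef_pos: [0.5064, 0.0671, 0.3804]
ee_rot: [-3.141, -0.005, -2.864]
force: [-0.2, -0.1, -4.3]
width: 0.0078
```

move_arm(deltas=[[2.5,-8,0,0,0,0],[2.5,-8,0,0,0,0],[2.5,-8,0,0,0,0],[1.5,-6,0,0,0,0],[0,0,0,0,0,0]])

```text
t: 10.02
eef_pos: [0.5164, 0.0361, 0.3835]
ee_rot: [-3.141, 0.001, -2.866]
force: [-0.8, -0.8, -5.5]
width: 0.0077
```

```bash
python3 - <<'E'
from h import *
s=arm.get_state();print(s['t'],s['eef_pos'],s['ee_rot'],s['force'],s['width'])
cT=camT('wrist');w=save('wrist','w4.png');w=cv2.cvtColor(w,4)
def X(l,p=(.5259,.0073,-1.2938)):
    cc,s=np.cos(p[2]),np.sin(p[2]);return np.array([p[0]+cc*l[0]-s*l[1],p[1]+s*l[0]+cc*l[1],.126+l[2]])
k=5; q=lambda l:tuple(int(round(v)) for v in ((proj('wrist',X(l),cT)-[215,20]+.5)*k))
im=cv2.resize(w[20:140,215:375],None,fx=k,fy=k,interpolation=2)
for d in(-.011,-.017): cv2.polylines(im,[np.array([q((d,-.07+.009*np.cos(t),.009*np.sin(t))) for t in np.linspace(0,6.28,30)],np.int32)],True,(0,255,0),1)
cv2.line(im,q((0,-.125,.022)),q((0,0,.022)),(0,255,255),1)
cv2.imwrite('pics/o4.png',im)
E
```

```text
10.0167 [0.51643274 0.03607448 0.3834719 ] [-3.14149007e+00  1.18320871e-03 -2.86551952e+00] [-0.77131393 -0.7794332  -5.52826478] 0.00765957263962939
```

View pics/o4.png

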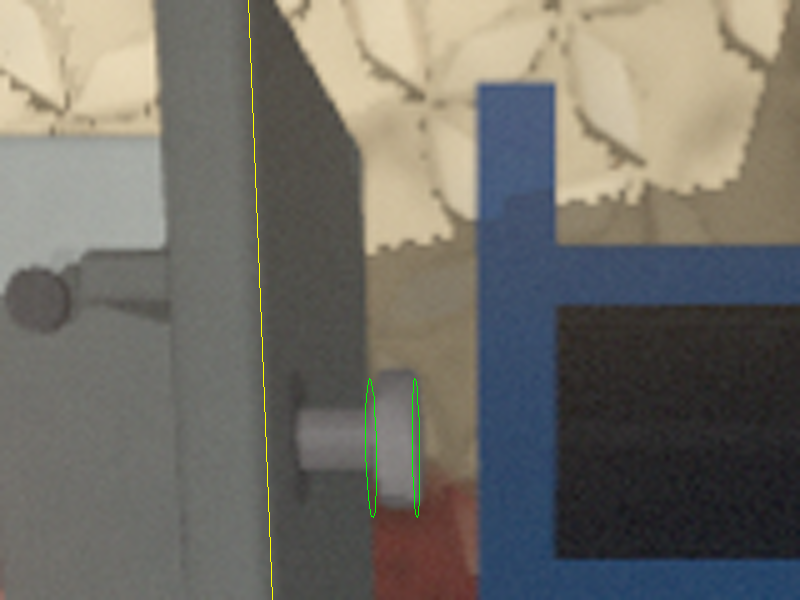

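move_arm(deltas=[[1.5,-5.5,0,0,0,0],[1.5,-5.5,0,0,0,0],[1.3,-5,0,0,0,0],[0,0,0,0,0,0],[0,0,0,0,0,0]])

```text
t: 10.48
eef_pos: [0.5204, 0.0211, 0.3826]
ee_rot: [-3.142, -0.0, -2.865]
force: [-0.7, 1.0, -5.8]
width: 0.0079
```

move_arm(deltas=[[1.3,-4,0,0,0,0],[1.2,-4,0,0,0,0],[0,-1,0,0,0,0],[0,0,0,0,0,0],[0,0,0,0,0,0]])

```text
t: 10.9
eef_pos: [0.5228, 0.0123, 0.3826]
ee_rot: [3.142, -0.0, -2.864]
force: [-0.0, 1.4, -4.6]
width: 0.0079
```

The heads are through with no real resistance. Now I'll slide it down.

move_arm(deltas=[[0,0,-4,0,0,0],[0,0,-5,0,0,0],[0,0,-5,0,0,0],[0,0,0,0,0,0],[0,0,0,0,0,0]])

```text
t: 11.32
eef_pos: [0.5227, 0.0124, 0.3681]
ee_rot: [-3.141, -0.001, -2.864]
force: [-0.3, -0.8, -4.1]
width: 0.0072
```

move_arm(deltas=[[0,0,-4,0,0,0],[0,0,-4,0,0,0],[0,0,-3,0,0,0],[0,0,0,0,0,0],[0,0,0,0,0,0]])

```text
t: 11.73
eef_pos: [0.5228, 0.0123, 0.3575]
ee_rot: [-3.142, -0.0, -2.864]
force: [0.5, -0.2, -5.0]
width: 0.0077
```

move_arm(deltas=[[0,0,-1,0,0,0],[0,0,-1,0,0,0],[0,0,-1,0,0,0],[0,0,0,0,0,0],[0,0,0,0,0,0]])

```text
t: 12.15
eef_pos: [0.523, 0.0124, 0.3563]
ee_rot: [-3.141, 0.002, -2.864]
force: [-4.2, 0.8, 7.8]
width: 0.0077
```

It bottomed out at the expected height with an upward reaction of about 12 N, so it is locked home. Releasing.

move_arm(deltas=[[0,0,0.8,0,0,0],[0,0,0,0,0,0],[0,0,0,0,0,0],[0,0,0,0,0,0],[0,0,0,0,0,0]], claw=0)

```text
t: 12.57
eef_pos: [0.5229, 0.0123, 0.3555]
ee_rot: [-3.142, 0.0, -2.864]
force: [0.6, 0.5, 0.4]
width: 0.0355
```

move_arm(deltas=[[0,0,0,0,0,0],[0,0,5,0,0,0],[0,0,15,0,0,0],[0,0,25,0,0,0],[0,0,35,0,0,0]])

```text
t: 12.98
eef_pos: [0.5222, 0.0123, 0.4344]
ee_rot: [3.141, -0.005, -2.864]
force: [0.5, 0.8, -0.4]
width: 0.0691
```

move_arm(deltas=[[-2,30,25,0,0,0],[-2,30,10,0,0,0],[-2,30,0,0,0,0],[0,0,0,0,0,0],[0,0,0,0,0,0]])

```text
t: 13.4
eef_pos: [0.5166, 0.1036, 0.4709]
ee_rot: [3.141, 0.0, -2.862]
force: [-0.8, -0.6, -0.8]
width: 0.0876
```

```bash
python3 - <<'E'
from h import *
np.set_printoptions(precision=4,suppress=True)
s=arm.get_state();print(s['t'],s['eef_pos'],s['ee_rot'],s['q'],s['force'],s['width'])
cT=camT('wrist');w=save('wrist','w5.png');a=save('scene','s5.png');b=save('top','t5.png')
for c in('wrist','scene','top'):
  for n in('bracket_tab','cart_a_mid','trough_0'): print(c,n,[(np.round(d['xy'],1).tolist(),round(d['score'],2)) for d in arm.spot_point(n,c)][:4])
s=cv2.resize(cv2.cvtColor(a,4)[100:250,200:400],(400,300),interpolation=2)
t=cv2.resize(cv2.cvtColor(b,4)[150:270,180:340],(400,300),interpolation=2)
cv2.imwrite('pics/m5.png',np.vstack([cv2.resize(cv2.cvtColor(w,4),(800,500))[:300],np.hstack([s,t])]))
E
```

```text
13.4 [0.5166 0.1036 0.4709] [ 3.1414  0.0004 -2.8617] [ 0.5704  0.075  -0.2045 -0.0001 -1.2909 -1.8614] [-0.7837 -0.5547 -0.7653] 0.0876160959537416
wrist bracket_tab [([208.5, 174.3], 0.87)]
wrist cart_a_mid [([496.4, 16.8], 0.94), ([477.4, 179.3], 0.7), ([240.2, 308.2], 0.32)]
wrist trough_0 [([286.9, 87.7], 0.97), ([290.1, 216.4], 0.82), ([292.2, 155.2], 0.77)]
scene bracket_tab [([296.8, 169.4], 0.64)]
scene cart_a_mid [([233.7, 168.8], 0.83), ([202.2, 193.2], 0.75), ([220.5, 209.3], 0.62), ([344.3, 198.6], 0.44)]
scene trough_0 [([294.3, 176.4], 0.95), ([285.1, 187.3], 0.9), ([270.6, 199.8], 0.61)]
top bracket_tab [([290.8, 208.8], 0.6)]
top cart_a_mid [([219.6, 280.9], 0.67), ([249.1, 279.5], 0.64), ([207.6, 232.7], 0.47)]
top trough_0 [([277.1, 238.2], 0.97), ([274.9, 216.1], 0.61), ([272.6, 197.4], 0.56)]
```

View pics/m5.png

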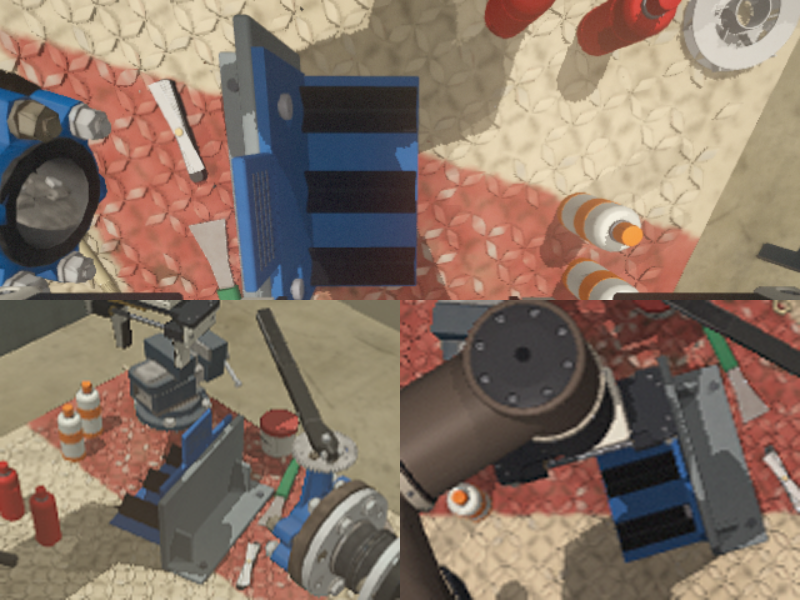

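The bracket hangs behind the stud heads. Two white cartridges stand at about (0.467,0.29) and (0.535,0.32). I'll move above them for a close look.

move_arm(deltas=[[2,34,-8,0,0,0],[2,34,-8,0,0,0],[2,34,-8,0,0,0],[2,34,-8,0,0,0],[2,34,-8,0,0,0]])

```text
t: 14.42
eef_pos: [0.5267, 0.2738, 0.4302]
ee_rot: [3.141, 0.0, -2.864]
force: [0.5, -0.4, 1.8]
width: 0.0876
```

move_arm(deltas=[[3,34,-10,0,0,0],[0,0,0,0,0,0],[0,0,0,0,0,0],[0,0,0,0,0,0],[0,0,0,0,0,0]])

```text
t: 14.83
eef_pos: [0.5299, 0.3057, 0.4209]
ee_rot: [3.142, 0.0, -2.865]
force: [-0.5, 0.3, 0.5]
width: 0.0878
```

```bash
python3 - <<'E'
from h import *
np.set_printoptions(precision=4,suppress=True)
s=arm.get_state();print(s['t'],s['eef_pos'],s['ee_rot'],s['q'])
cT=camT('wrist');w=save('wrist','w6.png')
for d in arm.spot_point('cart_a_mid','wrist'): print(d['xy'],d['score'],atz('wrist',d['xy'],.046,cT))
for d in arm.spot_point('trough_0','wrist'): print(d['xy'],d['score'],atz('wrist',d['xy'],.073,cT))
E
```

```text
14.8333 [0.5299 0.3057 0.4209] [ 3.1415  0.0004 -2.8646] [ 0.8423  0.2455 -0.1104  0.0002 -1.2144 -2.1361]
[88.8, 166.1] 0.79 [0.5763 0.0898 0.073 ]
[75.0, 87.8] 0.7 [0.5072 0.0709 0.073 ]
[330.8, 185.9] 0.58 [0.5312 0.3198 0.073 ]
```

View pics/w6.png

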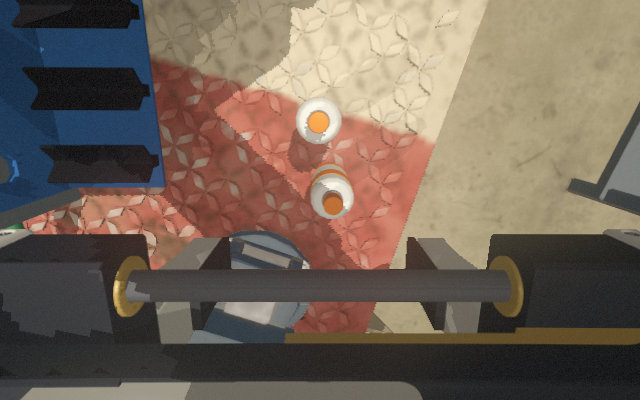

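```bash
python3 - <<'E'
from h import *
np.set_printoptions(precision=4,suppress=True)
cT=camT('wrist')
for n,p,z in[('A cap',(318,122),.112),('A sh',(319,120.5),.092),('B cap',(333,205),.112),('B sh',(331.5,197),.092)]: print(n,atz('wrist',p,z,cT))
E
```

```text
A cap [0.474  0.2902 0.112 ]
A sh [0.4734 0.291  0.092 ]
B cap [0.5391 0.3225 0.112 ]
B sh [0.5374 0.3214 0.092 ]
```

move_arm(deltas=[[-21,-6,-14,1.54,-5.41,0],[-21,-6,-14,1.54,-5.41,0],[-21,-6,-14,1.54,-5.41,0],[-21,-6,-14,1.54,-5.41,0],[-21,-6,-14,1.54,-5.41,0]])

```text
t: 15.4
eef_pos: [0.4398, 0.276, 0.3605]
ee_rot: [-3.133, 0.446, -2.87]
force: [3.6, -2.4, 1.0]
width: 0.0879
```

move_arm(deltas=[[-21,-6,-14,1.54,-5.41,0],[-21,-6,-14,1.54,-5.41,0],[-21,-6,-14,1.54,-5.41,0],[0,0,0,0,0,0],[0,0,0,0,0,0]])

```text
t: 15.82
eef_pos: [0.4099, 0.2144, 0.3862]
ee_rot: [3.134, 0.61, -2.832]
force: [0.3, 0.4, -1.1]
width: 0.0876
```

```bash
cat >> h.py <<'E'
def st():
    np.set_printoptions(precision=4,suppress=True)
    s=arm.get_state(); M=R.from_euler('xyz',s['ee_rot']).as_matrix()
    print('t',round(s['t'],2),'pos',s['eef_pos'],'q',s['q'],'\nF',s['force'],'w',s['width'],'\nx',M[:,0],'y',M[:,1],'z',M[:,2],'grasp',s['eef_pos']+arm.tcp_to_grasp*M[:,2])
    return s,M
E
python3 -c "
from h import *
st();T=camT('scene')
for d in arm.spot_point('cart_a_mid','scene') if arm.grab_frame('scene') is not None else []: print(d['xy'],d['score'],atz('scene',d['xy'],.046))"
```

```text
t 15.82 pos [0.4099 0.2144 0.3862] q [ 0.8022 -0.1525 -1.016   1.0657 -0.3065 -3.0298] 
F [ 0.284   0.3708 -1.1251] w 0.08758099731082802 
x [-0.7807 -0.2494 -0.5729] y [-0.3087  0.9511  0.0066] z [ 0.5433  0.182  -0.8196] grasp [0.4964 0.2434 0.2557]
[235.7, 167.6] 0.59 [0.4728 0.2888 0.046 ]
[222.0, 209.6] 0.55 [0.3118 0.1498 0.046 ]
```

```bash
python3 - <<'E'
from h import *
np.set_printoptions(precision=3,suppress=True)
f=lambda u,v,z:atz('top',(160+u/2.952,110+v/2.95),z)
for p,z in[((98,165),.14),((200,165),.14),((115,222),.11),((180,228),.11),((180,232),.02),((235,165),.02),((100,120),.14),((200,120),.14),((88,32),.1)]: print(p,z,f(*p,z))
for n in('vice',):
  for c in('scene','top'):
    arm.grab_frame(c); print(c,[(d['xy'],d['score']) for d in arm.spot_in(n,c)],[(d['xy'],d['score']) for d in arm.spot_point(n,c)])
E
```

```text
(98, 165) 0.14 [0.664 0.318 0.14 ]
(200, 165) 0.14 [0.664 0.211 0.14 ]
(115, 222) 0.11 [0.608 0.306 0.11 ]
(180, 228) 0.11 [0.601 0.236 0.11 ]
(180, 232) 0.02 [0.614 0.253 0.02 ]
(235, 165) 0.02 [0.691 0.192 0.02 ]
(100, 120) 0.14 [0.713 0.318 0.14 ]
(200, 120) 0.14 [0.713 0.212 0.14 ]
(88, 32) 0.1 [0.823 0.344 0.1  ]
scene [] []
top [] [([313.0, 170.1], 0.4)]
```

```bash
cat > w.py <<'E'
from h import *
B=np.array([[0,0,1],[0,1,0],[-1,0,0]],float)@np.eye(3) # tool z -> x ; refined by roll const c
rz=lambda a:R.from_euler('z',a).as_matrix(); ry=lambda a:R.from_euler('y',a).as_matrix(); rx=lambda a:R.from_euler('x',a).as_matrix()
def fk(q,s4,s6,c): return rz(q[0])@ry(q[1]-q[2])@rx(s4*q[3])@ry(-q[4])@B@rz(s6*q[5]+c)
E
python3 - <<'E'
from w import *
np.set_printoptions(precision=3,suppress=True)
qa=[0.8423,0.2455,-0.1104,0.0002,-1.2144,-2.1361];Ra=R.from_euler('xyz',[3.1415,.0004,-2.8646]).as_matrix()
s=arm.get_state();qb=s['q'];Rb=R.from_euler('xyz',s['ee_rot']).as_matrix()
for s4 in(1,-1):
 for s6 in(1,-1):
  for c in(0,1.5708,3.1416,-1.5708):
   e=[np.degrees(R.from_matrix(fk(q,s4,s6,c).T@M).magnitude()) for q,M in((qa,Ra),(qb,Rb))]
   if max(e)<20:
    print(s4,s6,c,e); best=(s4,s6,c)
s4,s6,c=best
def toolR(h,cam,a=45):
    h=np.radians(h);a=np.radians(a);H=np.array([np.cos(h),np.sin(h),0]);z=H*np.sin(a)-np.array([0,0,np.cos(a)])
    up=H*np.cos(a)+np.array([0,0,np.sin(a)]); x=up if cam=='top' else -up
    return np.column_stack([x,np.cross(z,x),z])
def wrist(M,q1,p):
    r=(rz(q1)@ry(p)).T@M; d=r[:,2]; q5=-np.arccos(np.clip(d[0],-1,1)); 
    # Rx(s4q4)Ry(-q5) x = d : Ry(t)x=(cos t,0,-sin t), t=-q5>0
    q4=s4*np.arctan2(d[1],-d[2]); 
    q4=s4*np.arctan2(d[1]/1,-d[2]) ; k=rx(s4*q4)@ry(-q5)@B
    if np.linalg.norm(k[:,2]-d)>1e-3: q4=-q4;k=rx(s4*q4)@ry(-q5)@B
    g=k.T@r; q6=s6*(np.arctan2(g[1,0],g[0,0])-c); q6=(q6+np.pi)%(2*np.pi)-np.pi
    return np.degrees([q4,q5,q6]),np.linalg.norm(k[:,2]-d)
for nm,h,cam,q1 in[('pickB',-90,'bottom',52),('pickB',-90,'top',52),('place0',-74.1,'top',32),('place0',-74.1,'bottom',32),('place2',-74.1,'top',38)]:
  for p in(.3,.7): print(nm,cam,p,wrist(toolR(h,cam),np.radians(q1),p))
E
```

```text
-1 -1 -1.5708 [np.float64(0.008192883121125111), np.float64(0.00021045914971662253)]
pickB bottom 0.3 (array([  27.391, -108.866,  128.43 ]), np.float64(5.551115123125783e-17))
pickB bottom 0.7 (array([ 25.819, -88.318, 118.105]), np.float64(1.4304896245381993e-16))
pickB top 0.3 (array([  27.391, -108.866,  -51.57 ]), np.float64(5.551115123125783e-17))
pickB top 0.7 (array([ 25.819, -88.318, -61.895]), np.float64(1.4304896245381993e-16))
place0 top 0.3 (array([ 42.807, -88.761, -23.353]), np.float64(1.6008405705285788e-16))
place0 top 0.7 (array([ 45.52 , -72.209, -39.489]), np.float64(1.2412670766236366e-16))
place0 bottom 0.3 (array([ 42.807, -88.761, 156.647]), np.float64(1.6008405705285788e-16))
place0 bottom 0.7 (array([ 45.52 , -72.209, 140.511]), np.float64(1.2412670766236366e-16))
place2 top 0.3 (array([ 40.982, -92.59 , -27.619]), np.float64(1.7772239894833365e-16))
place2 top 0.7 (array([ 42.611, -75.401, -42.921]), np.float64(1.2412670766236366e-16))
```

```bash
python3 - <<'E'
from h import *
s,M=st()
D=R.from_euler('xyz',[np.pi,0,np.radians(-164.1)]).as_matrix()
print(np.degrees(R.from_matrix(D@M.T).as_rotvec()))
E
```

```text
t 16.22 pos [0.41   0.2166 0.3832] q [ 0.8056 -0.1459 -1.0162  1.065  -0.3064 -3.0299] 
F [0.2809 0.9519 0.0332] w 0.0879351862325382 
x [-0.7828 -0.2543 -0.5679] y [-0.3115  0.9502  0.0039] z [ 0.5386  0.18   -0.8231] grasp [0.4958 0.2453 0.2521]
[-10.3396  33.0265  -2.115 ]
```

move_arm(deltas=[[12,8,10,-2.07,6.6,-0.42],[16,15,10,-2.07,6.6,-0.42],[20,25,10,-2.07,6.6,-0.42],[25,30,10,-2.07,6.6,-0.42],[25,30,10,-2.07,6.6,-0.42]])

```text
t: 16.63
eef_pos: [0.4971, 0.2883, 0.4287]
ee_rot: [-3.114, 0.239, -2.867]
force: [2.5, -0.3, 1.3]
width: 0.088
```

move_arm(deltas=[[5,10,0,0,0,3],[0,10,0,0,0,6],[0,10,0,0,0,7],[0,10,0,0,0,7],[0,10,0,0,0,7]])

```text
t: 17.05
eef_pos: [0.5033, 0.3374, 0.4273]
ee_rot: [-3.111, 0.244, -2.34]
force: [0.4, -0.6, -0.5]
width: 0.0873
```

```bash
python3 - <<'E'
from h import *
s,M=st();print(np.degrees(s['ee_rot']))
E
```

```text
t 17.05 pos [0.5033 0.3374 0.4273] q [ 0.9335  0.1549 -0.2574  0.0785 -0.922  -1.7471] 
F [ 0.4161 -0.5756 -0.4516] w 0.08734755441214567 
x [-0.6753 -0.6969 -0.2416] y [-0.7126  0.7009 -0.03  ] z [ 0.1902  0.1519 -0.9699] grasp [0.5336 0.3616 0.2728]
[-178.2294   13.9789 -134.1006]
```

move_arm(deltas=[[4,10,0,-4.4,5.5,0],[4,10,0,-4.4,5.5,0],[4,10,0,0,0,7],[4,10,0,0,0,7],[4,10,0,0,0,7]])

```text
t: 17.47
eef_pos: [0.5237, 0.3876, 0.427]
ee_rot: [-3.141, -0.001, -1.978]
force: [-0.0, 0.6, 0.4]
width: 0.0876
```

move_arm(deltas=[[3,10,-10,0,0,7],[3,10,-10,0,0,7],[3,10,-10,0,0,7],[3,10,-10,0,0,7],[3,10,-10,0,0,7]])

```text
t: 17.88
eef_pos: [0.5383, 0.4373, 0.3768]
ee_rot: [-3.141, 0.001, -1.367]
force: [-0.4, 0.5, 0.5]
width: 0.0873
```

move_arm(deltas=[[0,0,0,0,0,7],[0,0,0,0,0,7],[0,0,0,0,0,7],[0,0,0,0,0,7],[0,0,0,0,0,7]])

```text
t: 18.3
eef_pos: [0.5381, 0.4369, 0.3771]
ee_rot: [3.141, 0.002, -0.756]
force: [0.1, 0.3, -0.0]
width: 0.0875
```

move_arm(deltas=[[0,0,0,0,0,7],[0,0,0,0,0,7],[0,0,0,0,0,7],[0,0,0,0,0,7],[0,0,0,0,0,7]])

```text
t: 18.72
eef_pos: [0.5381, 0.4368, 0.3773]
ee_rot: [-3.141, 0.003, -0.145]
force: [-0.1, -0.1, 0.3]
width: 0.0878
```

move_arm(deltas=[[0,0,0,0,0,7],[0,0,0,0,0,7],[0,0,0,0,0,7],[0,0,0,0,0,7],[0,0,0,0,0,7]])

```text
t: 19.13
eef_pos: [0.5381, 0.4368, 0.3773]
ee_rot: [-3.14, 0.004, 0.466]
force: [0.9, -0.8, -0.4]
width: 0.0878
```

move_arm(deltas=[[0,0,0,0,0,7],[0,0,0,0,0,7],[0,0,0,0,0,7],[0,0,0,0,0,7],[0,0,0,0,0,7]], claw=87)

```text
t: 19.55
eef_pos: [0.5381, 0.4368, 0.3773]
ee_rot: [-3.139, 0.004, 1.077]
force: [0.7, -0.1, -0.1]
width: 0.0611
```

```bash
python3 - <<'E'
from h import *
s,M=st();print(np.degrees(s['ee_rot']))
T=np.column_stack([[0,.7071,-.7071],[-1,0,0],[0,-.7071,-.7071]]);print(np.linalg.det(T),np.degrees(R.from_matrix(T@M.T).as_rotvec()))
E
```

```text
t 19.55 pos [0.5381 0.4368 0.3773] q [ 0.9617  0.4055  0.0207 -0.002  -1.1897  1.6865] 
F [ 0.7041 -0.1094 -0.1259] w 0.061087278275277976 
x [ 0.4743  0.8804 -0.0035] y [ 0.8804 -0.4743 -0.0023] z [-0.0037 -0.002  -1.    ] grasp [0.5375 0.4365 0.218 ]
[-179.8704    0.2017   61.6877]Traceback (most recent call last):
  File "<stdin>", line 3, in <module>
  File "scipy/spatial/transform/_rotation.pyx", line 1143, in scipy.spatial.transform._rotation.Rotation.from_matrix
ValueError: Non-positive determinant (left-handed or null coordinate frame) in rotation matrix 0: [[-0.8804  0.4743  0.0023]
 [ 0.3379  0.6239  0.7046]
 [-0.3328 -0.6211  0.7096]].
```

move_arm(deltas=[[0,0,0,0,0,7.1],[0,0,0,0,0,7.1],[0,0,0,0,0,7.1],[0,0,0,0,0,7.1],[0,0,0,-6.4,0,0]])

```text
t: 19.97
eef_pos: [0.5385, 0.4358, 0.3791]
ee_rot: [-3.139, 0.11, 1.575]
force: [0.2, 0.1, -0.3]
width: 0.0579
```

move_arm(deltas=[[0,0,-10,-6.5,0,0],[0,0,-15,-6.5,0,0],[0,0,-15,-6.5,0,0],[0,0,-15,-6.5,0,0],[0,0,-15,-6.5,0,0]])

```text
t: 20.38
eef_pos: [0.538, 0.437, 0.3072]
ee_rot: [3.139, 0.687, 1.565]
force: [-0.2, -0.6, -0.5]
width: 0.0576
```

move_arm(deltas=[[0,1,0,-6,0,0],[0,0,0,0,0,0],[0,0,0,0,0,0],[0,0,0,0,0,0],[0,0,0,0,0,0]])

```text
t: 20.8
eef_pos: [0.5385, 0.4373, 0.3098]
ee_rot: [3.137, 0.781, 1.562]
force: [0.3, -0.7, 0.5]
width: 0.0574
```

```bash
python3 - <<'E'
from h import *
s,M=st();cT=camT('wrist');w=save('wrist','w7.png')
print([(d['xy'],round(d['score'],2),atz('wrist',d['xy'],.046,cT)) for d in arm.spot_point('cart_a_mid','wrist')])
a=arm.grab_frame('scene');b=arm.grab_frame('top')
for c in('scene','top'):print(c,[(d['xy'],round(d['score'],2),atz(c,d['xy'],.046)) for d in arm.spot_point('cart_a_mid',c)])
s=cv2.resize(cv2.cvtColor(a,4)[100:220,190:350],(400,300),interpolation=2)
t=cv2.resize(cv2.cvtColor(b,4)[150:270,180:340],(400,300),interpolation=2)
cv2.imwrite('pics/m7.png',np.vstack([np.hstack([s,t]),cv2.resize(cv2.cvtColor(w,4),(480,300)).repeat(1,0) if 0 else np.hstack([cv2.resize(cv2.cvtColor(w,4),(480,300)),np.zeros((300,320,3),np.uint8)])]))
E
```

```text
t 20.8 pos [0.5385 0.4373 0.3098] q [ 1.05    0.6427 -0.0108  0.3573 -1.6241  1.9715] 
F [ 0.2554 -0.7447  0.4846] w 0.05744847379263384 
x [ 0.006   0.7104 -0.7038] y [ 1.     -0.005   0.0034] z [-0.0011 -0.7038 -0.7104] grasp [0.5383 0.3252 0.1966]
[([234.4, 93.0], 0.88, array([0.4762, 0.2909, 0.046 ])), ([114.7, 192.9], 0.85, array([0.311 , 0.1463, 0.046 ])), ([52.7, 137.5], 0.71, array([0.3061, 0.2407, 0.046 ]))]
scene [([234.2, 169.2], 0.87, array([0.4635, 0.2853, 0.046 ])), ([222.7, 208.4], 0.73, array([0.3167, 0.1527, 0.046 ])), ([202.5, 190.9], 0.65, array([0.3169, 0.268 , 0.046 ]))]
top [([251.2, 279.6], 0.62, array([0.3114, 0.1428, 0.046 ])), ([220.2, 283.8], 0.55, array([0.2987, 0.2415, 0.046 ])), ([206.1, 229.7], 0.45, array([0.4727, 0.2924, 0.046 ]))]
```

View pics/m7.png

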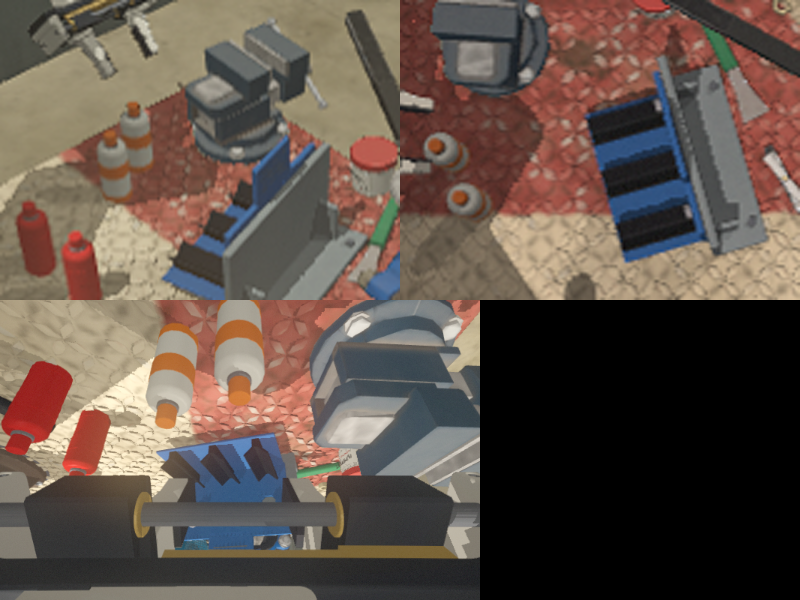

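move_arm(deltas=[[0,3,-15,0,0,0],[0,0,-20,0,0,0],[0,0,-25,0,0,0],[0,0,-20,0,0,0],[0,0,-15,0,0,0]], claw=102, squeeze=25)

```text
t: 21.52
eef_pos: [0.538, 0.4398, 0.2111]
ee_rot: [3.14, 0.786, 1.565]
force: [-1.1, -0.4, -0.1]
width: 0.0528
```

move_arm(deltas=[[0,0,-15,0,0,0],[0,0,-15,0,0,0],[0,0,-11,0,0,0],[0,0,0,0,0,0],[0,0,0,0,0,0]])

```text
t: 21.93
eef_pos: [0.5384, 0.4402, 0.1721]
ee_rot: [3.139, 0.786, 1.564]
force: [0.2, 0.1, 0.4]
width: 0.0527
```

move_arm(deltas=[[0,0,0,0,0,0],[0,0,0,0,0,0],[0,0,0,0,0,0],[0,0,0,0,0,0],[0,0,0,0,0,0]], claw=255)

```text
t: 22.35
eef_pos: [0.5385, 0.4405, 0.1736]
ee_rot: [3.137, 0.784, 1.563]
force: [0.4, 1.5, 3.9]
width: 0.0418
```

```bash
python3 -c "
from h import *
st()"
```

```text
t 22.35 pos [0.5385 0.4405 0.1736] q [ 1.0521  0.7789 -0.0946  0.3613 -1.4219  1.8932] 
F [0.4175 1.4521 3.9202] w 0.04176983610913693 
x [ 0.0055  0.7078 -0.7064] y [ 1.     -0.0044  0.0033] z [-0.0007 -0.7064 -0.7078] grasp [0.5384 0.328  0.0608]
```

move_arm(deltas=[[0,0,8,0,0,0],[0,0,20,0,0,0],[0,0,30,0,0,0],[0,0,35,0,0,0],[0,0,35,0,0,0]])

```text
t: 22.77
eef_pos: [0.538, 0.4399, 0.3015]
ee_rot: [3.14, 0.786, 1.565]
force: [0.2, 1.0, -0.9]
width: 0.0415
```

move_arm(deltas=[[0,0,20,6.4,0,0],[0,0,20,6.4,0,0],[0,0,20,6.4,0,0],[0,0,20,6.4,0,0],[0,0,20,6.4,0,0]])

```text
t: 23.18
eef_pos: [0.5379, 0.4401, 0.4021]
ee_rot: [-3.141, 0.221, 1.566]
force: [0.7, -0.7, -1.9]
width: 0.0416
```

move_arm(deltas=[[0,0,10,6.4,0,0],[0,0,8,6.6,0,0],[0,-5,0,0,0,-7.1],[0,-10,0,0,0,-7.1],[0,-10,0,0,0,-7.1]])

```text
t: 23.6
eef_pos: [0.5379, 0.4143, 0.4193]
ee_rot: [-3.139, -0.001, 1.188]
force: [-1.0, -0.9, -1.4]
width: 0.0416
```

move_arm(deltas=[[0,-10,0,0,0,-7.1],[0,-10,0,0,0,-7.1],[0,-10,0,0,0,-7.1],[0,-10,0,0,0,-7.1],[0,-10,0,0,0,-7.1]])

```text
t: 24.02
eef_pos: [0.5378, 0.3644, 0.4186]
ee_rot: [-3.139, 0.001, 0.568]
force: [0.5, 0.4, -1.7]
width: 0.0414
```

move_arm(deltas=[[0,-10,0,0,0,-7.1],[0,-10,0,0,0,-7.1],[0,-10,0,0,0,-7.1],[0,-10,0,0,0,-7.1],[0,-10,0,0,0,-7.1]])

```text
t: 24.43
eef_pos: [0.5378, 0.3144, 0.4186]
ee_rot: [-3.14, 0.001, -0.051]
force: [0.9, -0.4, -1.5]
width: 0.0413
```

move_arm(deltas=[[0,-10,0,0,0,-7.1],[0,-10,0,0,0,-7.1],[0,-10,0,0,0,-7.1],[0,-10,0,0,0,-7.1],[0,-10,0,0,0,-7.1]])

```text
t: 24.85
eef_pos: [0.5378, 0.2644, 0.4186]
ee_rot: [-3.14, 0.001, -0.671]
force: [-0.2, 0.4, -1.4]
width: 0.0415
```

move_arm(deltas=[[0,-10,0,0,0,-7.1],[0,-10,0,0,0,-7.1],[0,-10,0,0,0,-7.1],[0,-10,0,0,0,-7.1],[0,-10,0,0,0,-7.1]])

```text
t: 25.27
eef_pos: [0.5377, 0.2144, 0.4187]
ee_rot: [-3.14, 0.0, -1.291]
force: [-0.0, -0.2, -0.6]
width: 0.0411
```

```bash
python3 - <<'E'
from h import *
s,M=st()
h=np.radians(-74.1);H=np.array([np.cos(h),np.sin(h),0]);U=np.array([0,0,1.])
z=(H-U)*.70711;x=(H+U)*.70711;T=np.column_stack([x,np.cross(z,x),z])
print(np.degrees(R.from_matrix(T@M.T).as_rotvec()))
E
```

```text
t 25.27 pos [0.5377 0.2144 0.4187] q [ 0.7172  0.1922 -0.1849  0.0002 -1.1925 -0.437 ] 
F [-0.0329 -0.1792 -0.6362] w 0.041148879083382085 
x [ 0.2766 -0.961  -0.0003] y [-0.961  -0.2766 -0.0012] z [ 0.001   0.0006 -1.    ] grasp [0.5379 0.2145 0.2594]
[-43.2975 -12.3318  -0.1764]
```

move_arm(deltas=[[0,0,-5,-6.19,-1.76,0],[1,0,-10,-6.19,-1.76,0],[1,0,-15,-6.19,-1.76,0],[1,-1,-15,-6.19,-1.76,0],[1,-1,-15,-6.19,-1.76,0]])

```text
t: 25.68
eef_pos: [0.5419, 0.2132, 0.3587]
ee_rot: [3.139, -0.566, -1.283]
force: [0.4, -1.2, -2.2]
width: 0.0416
```

move_arm(deltas=[[0,-1,-15,-6.19,-1.76,0],[0,0,-15,-6.16,-1.77,0],[0,0,-20,0,0,0],[0,0,-20,0,0,0],[0,0,-20,0,0,0]])

```text
t: 26.1
eef_pos: [0.5419, 0.2122, 0.2677]
ee_rot: [3.134, -0.786, -1.28]
force: [-0.3, -1.1, -2.0]
width: 0.0415
```

move_arm(deltas=[[0,0,-15,0,0,0],[0,0,-15,0,0,0],[0,0,0,0,0,0],[0,0,0,0,0,0],[0,0,0,0,0,0]])

```text
t: 26.52
eef_pos: [0.5425, 0.2124, 0.2395]
ee_rot: [3.136, -0.786, -1.282]
force: [-0.2, 0.8, -2.1]
width: 0.0415
```

```bash
python3 - <<'E'
from h import *
s,M=st();P=s['eef_pos']+.1673*M[:,2];h=np.radians(-74.1);H=np.array([np.cos(h),np.sin(h),0]);mid=P+.009*H
print('cart mid',mid,'target',[.5763,.0893,.073])
for c in('scene','top'):
    save(c,c[0]+'8.png')
    for n in('cart_a_mid','trough_0','bracket_tab'):print(c,n,[(np.round(d['xy'],1).tolist(),round(d['score'],2)) for d in arm.spot_point(n,c)][:4])
    print('pred mid',proj(c,mid),'pred t0',proj(c,np.array([.576,.0905,.073])),proj(c,np.array([.5069,.0715,.073])))
a=cv2.imread('pics/s8.png')[110:230,220:380];b=cv2.imread('pics/t8.png')[150:270,220:380]
cv2.imwrite('pics/m8.png',np.vstack([cv2.resize(a,(400,300),interpolation=2),cv2.resize(b,(400,300),interpolation=2)]))
E
```

```text
t 26.52 pos [0.5425 0.2124 0.2395] q [ 0.838   0.4666 -0.6364  0.7435 -1.0901 -1.1185] 
F [-0.1692  0.7903 -2.1246] w 0.041541561260714364 
x [ 0.2017 -0.6777  0.7072] y [-0.9597 -0.2811  0.0043] z [ 0.1959 -0.6795 -0.707 ] grasp [0.5737 0.1041 0.1269]
cart mid [0.5777 0.0901 0.1212] target [0.5763, 0.0893, 0.073]
scene cart_a_mid [([201.7, 194.5], 0.72), ([235.4, 167.6], 0.67), ([220.1, 209.0], 0.58)]
scene trough_0 [([295.2, 176.0], 0.95), ([272.5, 198.8], 0.88), ([282.3, 186.4], 0.83)]
scene bracket_tab [([297.1, 167.7], 0.93)]
pred mid [294.679  163.9198] pred t0 [294.4432 175.0179] [283.0065 187.1062]
top cart_a_mid [([218.7, 282.9], 0.74), ([206.0, 228.8], 0.67), ([247.8, 276.7], 0.54)]
top trough_0 [([267.8, 198.1], 0.82), ([273.3, 219.0], 0.8), ([278.0, 239.9], 0.8), ([291.9, 218.3], 0.31)]
top bracket_tab [([290.4, 214.1], 0.86)]
pred mid [266.4976 193.8059] pred t0 [267.8544 196.9125] [273.4625 218.0151]
```

View pics/m8.png

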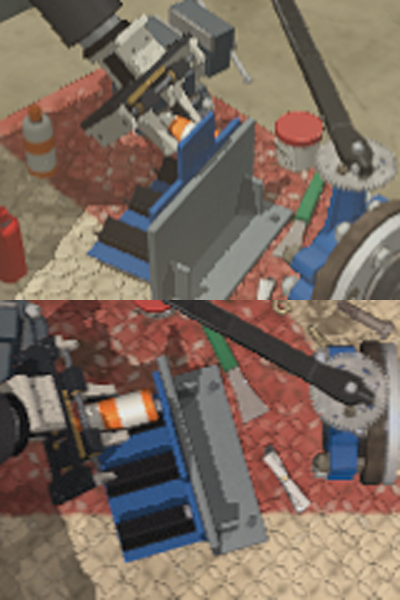

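move_arm(deltas=[[-0.5,0,-10,0,0,0],[-0.5,0,-12,0,0,0],[0,0,-12,0,0,0],[0,0,-7,0,0,0],[0,0,0,0,0,0]])

```text
t: 27.33
eef_pos: [0.5408, 0.2116, 0.1951]
ee_rot: [3.13, -0.788, -1.278]
force: [0.4, -0.3, -2.1]
width: 0.0416
```

move_arm(deltas=[[0,0,-2,0,0,0],[0,0,-2,0,0,0],[0,0,-1,0,0,0],[0,0,0,0,0,0],[0,0,0,0,0,0]])

```text
t: 27.75
eef_pos: [0.5414, 0.2123, 0.1928]
ee_rot: [3.135, -0.786, -1.281]
force: [0.4, 1.2, -0.7]
width: 0.0416
```

move_arm(deltas=[[0,0,-1,0,0,0],[0,0,-1,0,0,0],[0,0,0,0,0,0],[0,0,0,0,0,0],[0,0,0,0,0,0]])

```text
t: 28.17
eef_pos: [0.5413, 0.2122, 0.1908]
ee_rot: [3.134, -0.786, -1.281]
force: [-1.5, 0.9, 1.9]
width: 0.0417
```

Contact came at the predicted height. Releasing and backing off along the tool axis.

move_arm(deltas=[[0,0,0,0,0,0],[0,0,0,0,0,0],[0,0,0,0,0,0],[0,0,0,0,0,0],[0,0,0,0,0,0]], claw=70)

```text
t: 28.58
eef_pos: [0.5413, 0.2123, 0.1905]
ee_rot: [3.134, -0.786, -1.281]
force: [-0.8, 0.6, -0.0]
width: 0.0628
```

move_arm(deltas=[[-1.4,4.8,5,0,0,0],[-2.7,9.6,10,0,0,0],[-5.4,19,20,0,0,0],[-5.4,19,20,0,0,0],[-5.4,19,20,0,0,0]])

```text
t: 29.0
eef_pos: [0.5205, 0.2845, 0.2666]
ee_rot: [3.133, -0.786, -1.28]
force: [1.5, 0.2, 1.4]
width: 0.0637
```

move_arm(deltas=[[-3,10,25,6.19,1.76,0],[-3,10,25,6.19,1.76,0],[-3,10,25,6.19,1.76,0],[-3,10,20,6.19,1.76,0],[-3,10,0,6.19,1.76,0]])

```text
t: 29.42
eef_pos: [0.506, 0.3357, 0.3661]
ee_rot: [-3.135, -0.215, -1.283]
force: [-0.3, -0.3, 0.5]
width: 0.0636
```

```bash
python3 - <<'E'
from h import *
s,M=st();cT=camT('wrist');save('wrist','w9.png')
print('wrist',[(np.round(d['xy'],1).tolist(),round(d['score'],2),atz('wrist',d['xy'],.073,cT)) for d in arm.spot_point('cart_a_mid','wrist')])
for c in('scene','top'):
    save(c,c[0]+'9.png')
    print(c,[(np.round(d['xy'],1).tolist(),round(d['score'],2),atz(c,d['xy'],.046),atz(c,d['xy'],.073)) for d in arm.spot_point('cart_a_mid',c)][:5])
E
```

```text
t 29.42 pos [0.506  0.3357 0.3661] q [ 0.961   0.2984 -0.253   0.1877 -1.1557 -0.7601] 
F [-0.3372 -0.2717  0.4714] w 0.06355988965978317 
x [ 0.2773 -0.9369  0.213 ] y [-0.9585 -0.2852 -0.0066] z [ 0.067  -0.2023 -0.977 ] grasp [0.5167 0.3035 0.2104]
wrist [([555.0, 227.8], 0.9, array([0.3269, 0.2459, 0.073 ])), ([580.1, 131.2], 0.62, array([0.3335, 0.1638, 0.073 ])), ([368.3, 223.8], 0.6, array([0.4783, 0.2877, 0.073 ]))]
scene [([221.4, 211.2], 0.85, array([0.3061, 0.1452, 0.046 ]), array([0.2927, 0.121 , 0.073 ])), ([235.3, 170.3], 0.83, array([0.4626, 0.2777, 0.046 ]), array([0.4452, 0.25  , 0.073 ])), ([202.0, 191.9], 0.74, array([0.3129, 0.265 , 0.046 ]), array([0.2993, 0.2377, 0.073 ]))]
top [([206.4, 232.8], 0.68, array([0.4626, 0.2911, 0.046 ]), array([0.4599, 0.2852, 0.073 ])), ([250.0, 273.7], 0.53, array([0.3301, 0.147 , 0.046 ]), array([0.3295, 0.1434, 0.073 ])), ([222.4, 282.5], 0.49, array([0.3027, 0.2346, 0.046 ]), array([0.3025, 0.2296, 0.073 ]))]
```

```bash
python3 - <<'E'
import cv2,numpy as np
w=cv2.resize(cv2.imread('pics/w9.png'),(560,350));a=cv2.resize(cv2.imread('pics/s9.png')[130:220,220:350],(364,252),interpolation=2);b=cv2.resize(cv2.imread('pics/t9.png')[160:250,190:320],(364,252),interpolation=2)
im=np.zeros((602,728,3),np.uint8);im[:350,:560]=w;im[350:,:364]=a;im[350:,364:]=b
cv2.imwrite('pics/m9.png',im[:600])
E
```

```text
(no output)
```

View pics/m9.png

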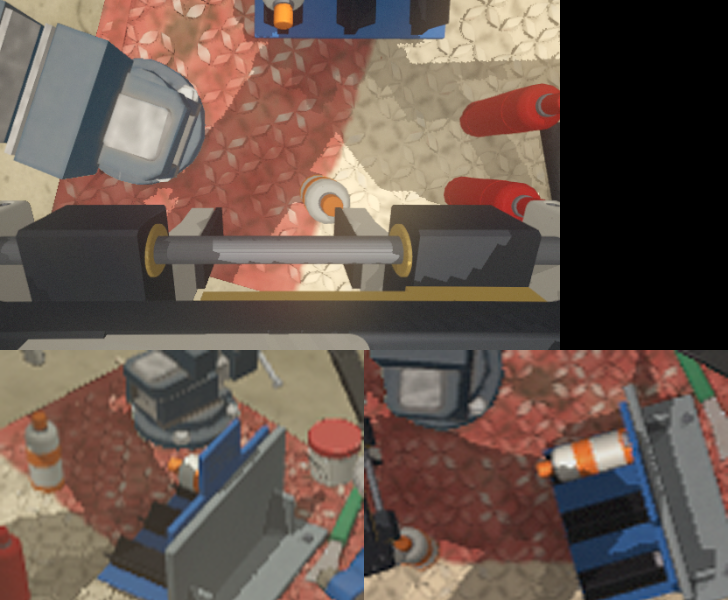

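```bash
python3 - <<'E'
from h import *
s,M=st();cT=camT('wrist')
print(atz('wrist',(379.4,234.3),.112,cT),atz('wrist',(370,227),.092,cT))
D=np.column_stack([[np.cos(np.radians(-74.1)),np.sin(np.radians(-74.1)),0],[0,0,0],[0,0,-1]]);D[:,1]=np.cross(D[:,2],D[:,0])
print(np.degrees(R.from_matrix(D@M.T).as_rotvec()))
E
```

```text
t 29.72 pos [0.5057 0.3329 0.3591] q [ 0.9601  0.3057 -0.2632  0.1933 -1.1556 -0.7652] 
F [-0.0086 -0.3629 -0.8215] w 0.06316411188541862 
x [ 0.2758 -0.934   0.2272] y [-0.9592 -0.2826  0.0029] z [ 0.0615 -0.2188 -0.9738] grasp [0.5155 0.2981 0.2039]
[0.4744 0.2822 0.112 ] [0.4787 0.2805 0.092 ]
[12.6606  3.4955 -0.5298]
```

move_arm(deltas=[[0,0,10,6.3,1.75,-0.25],[0,0,10,6.3,1.75,-0.25],[-1,3,0,0,0,7.1],[-1,3,0,0,0,7.1],[-1,3,0,0,0,7.1]], claw=20)

```text
t: 30.13
eef_pos: [0.5031, 0.3419, 0.3792]
ee_rot: [3.14, 0.001, -0.916]
force: [-0.4, -0.2, 1.2]
width: 0.0805
```

move_arm(deltas=[[-1,3,0,0,0,7.1],[-1,3,0,0,0,7.1],[-1,3,0,0,0,7.1],[-1,3,0,0,0,7.1],[-1,3,0,0,0,7.1]])

```text
t: 30.55
eef_pos: [0.4978, 0.3572, 0.3785]
ee_rot: [3.138, 0.004, -0.296]
force: [-0.0, 0.1, 0.3]
width: 0.0807
```

move_arm(deltas=[[-1,3,0,0,0,7.1],[-1,3,0,0,0,7.1],[-1,3,0,0,0,7.1],[-1,3,0,0,0,7.1],[-1,3,0,0,0,7.1]])

```text
t: 30.97
eef_pos: [0.4928, 0.3723, 0.3785]
ee_rot: [3.139, 0.007, 0.324]
force: [-0.3, 0.1, -0.0]
width: 0.0806
```

move_arm(deltas=[[-2,4,0,0,0,7.1],[-2,4,0,0,0,7.1],[-2,4,0,0,0,7.1],[-2,4,0,0,0,7.1],[-2,4,0,0,0,7.1]])

```text
t: 31.38
eef_pos: [0.4828, 0.3923, 0.3785]
ee_rot: [-3.141, 0.01, 0.943]
force: [-0.0, -0.3, 0.5]
width: 0.0809
```

move_arm(deltas=[[-2,4,0,0,0,7.1],[-2,4,0,0,0,7.1],[-2,4,0,0,0,7.1],[-2,4,0,0,0,7.1],[0,0,0,0,0,7.1]])

```text
t: 31.8
eef_pos: [0.4747, 0.4087, 0.3785]
ee_rot: [-3.138, 0.01, 1.563]
force: [-1.5, -0.1, 0.8]
width: 0.081
```

```bash
python3 - <<'E'
from h import *
s,M=st()
T=np.column_stack([[0,.70711,-.70711],[1,0,0],[0,-.70711,-.70711]])
r=np.degrees(R.from_matrix(T@M.T).as_rotvec());print(r,r/7)
E
```

```text
t 31.8 pos [0.4747 0.4087 0.3785] q [ 1.0226  0.2998 -0.1354  0.0018 -1.1457  2.1108] 
F [-1.4938 -0.0625  0.7799] w 0.08097971792229859 
x [ 0.0074  0.9999 -0.0095] y [ 1.     -0.0074 -0.0038] z [-0.0039 -0.0095 -0.9999] grasp [0.474  0.4072 0.2192]
[-44.4544  -0.0431   0.4883] [-6.3506 -0.0062  0.0698]
```

move_arm(deltas=[[0,0,-10,-6.35,0,0.07],[0,0,-12,-6.35,0,0.07],[0,0,-12,-6.35,0,0.07],[0,0,-12,-6.35,0,0.07],[0,0,-12,-6.35,0,0.07]])

```text
t: 32.22
eef_pos: [0.4749, 0.4084, 0.3209]
ee_rot: [3.137, 0.568, 1.561]
force: [-0.4, 0.2, -1.0]
width: 0.0809
```

move_arm(deltas=[[0,0,-10,-6.35,0,0.07],[0,0,0,-6.35,0,0.07],[0,0,0,0,0,0],[0,0,0,0,0,0],[0,0,0,0,0,0]])

```text
t: 32.63
eef_pos: [0.4751, 0.4087, 0.3121]
ee_rot: [3.135, 0.778, 1.562]
force: [-0.1, 0.5, 0.6]
width: 0.0807
```

```bash
python3 - <<'E'
from h import *
s,M=st();cT=camT('wrist');w=save('wrist','w10.png')
print([(np.round(d['xy'],1).tolist(),round(d['score'],2),atz('wrist',d['xy'],.046,cT)) for d in arm.spot_point('cart_a_mid','wrist')])
hsv=cv2.cvtColor(w,cv2.COLOR_RGB2HSV);m=cv2.inRange(hsv,(8,140,120),(22,255,255))
n,l,stt,cc=cv2.connectedComponentsWithStats(m)
for i in range(1,n):
    if stt[i,4]>60: print(stt[i],cc[i],atz('wrist',cc[i],.103,cT))
p=proj('wrist',np.array([.4745,.2905,.103]),cT);print('pred cap',p)
a=arm.grab_frame('scene');print('scene',[(d['xy'],round(d['score'],2),atz('scene',d['xy'],.046)) for d in arm.spot_point('cart_a_mid','scene')])
E
```

```text
t 32.63 pos [0.4751 0.4087 0.3121] q [ 1.1114  0.547  -0.1662  0.3173 -1.58    1.9066] 
F [-0.0907  0.4923  0.6227] w 0.08074582006341127 
x [ 0.0062  0.7124 -0.7017] y [ 1.     -0.0037  0.005 ] z [ 0.001  -0.7018 -0.7124] grasp [0.4752 0.2969 0.1986]
[([311.0, 58.4], 0.88, array([0.4718, 0.2916, 0.046 ])), ([108.2, 110.7], 0.74, array([0.3076, 0.2433, 0.046 ])), ([164.5, 177.4], 0.6, array([0.3149, 0.147 , 0.046 ]))]
[287   0  57  25 277] [315.1083   6.0253] [0.4753 0.3612 0.103 ]
[ 283   31   65   50 1371] [314.8964  47.7498] [0.4749 0.3412 0.103 ]
[300 104  30  39 959] [314.3587 123.2086] [0.4741 0.2896 0.103 ]
[394 192  17  21 299] [402.0067 202.0435] [0.5478 0.1919 0.103 ]
[388 222  37  19 185] [407.3297 233.9135] [0.5671 0.1258 0.103 ]
pred cap [315.0762 122.2012]
scene [([235.2, 167.2], 0.71, array([0.4728, 0.2918, 0.046 ])), ([218.7, 209.0], 0.6, array([0.3057, 0.1594, 0.046 ]))]
```

move_arm(deltas=[[-1,0,-20,0,0,0],[0,0,-25,0,0,0],[0,0,-25,0,0,0],[0,0,-20,0,0,0],[0,0,-15,0,0,0]])

```text
t: 33.25
eef_pos: [0.474, 0.4082, 0.2067]
ee_rot: [3.135, 0.779, 1.561]
force: [0.4, 0.8, -0.2]
width: 0.0806
```

move_arm(deltas=[[0,0,-15,0,0,0],[0,0,-12,0,0,0],[0,0,-6,0,0,0],[0,0,0,0,0,0],[0,0,0,0,0,0]])

```text
t: 33.67
eef_pos: [0.4742, 0.4089, 0.1748]
ee_rot: [3.134, 0.78, 1.562]
force: [0.3, -0.2, -0.3]
width: 0.0809
```

move_arm(deltas=[[0,0,0,0,0,0],[0,0,0,0,0,0],[0,0,0,0,0,0],[0,0,0,0,0,0],[0,0,0,0,0,0]], claw=255)

```text
t: 34.08
eef_pos: [0.474, 0.4087, 0.1749]
ee_rot: [3.134, 0.779, 1.562]
force: [-0.8, 0.2, 0.5]
width: 0.0532
```

move_arm(deltas=[[0,0,0,0,0,0],[0,0,0,0,0,0],[0,0,0,0,0,0],[0,0,0,0,0,0],[0,0,0,0,0,0]])

```text
t: 34.5
eef_pos: [0.474, 0.4087, 0.1746]
ee_rot: [3.135, 0.78, 1.562]
force: [-0.6, 0.5, 1.4]
width: 0.0414
```

```bash
python3 -c "
from h import *
st()"
```

```text
t 34.5 pos [0.474  0.4087 0.1746] q [ 1.1122  0.6954 -0.2626  0.3254 -1.3499  1.8283] 
F [-0.5733  0.4703  1.4133] w 0.041414493159868705 
x [ 0.0063  0.711  -0.7032] y [ 1.    -0.004  0.005] z [ 0.0008 -0.7032 -0.711 ] grasp [0.4741 0.2966 0.0613]
```

move_arm(deltas=[[0,0,8,0,0,0],[0,0,20,0,0,0],[0,0,30,0,0,0],[0,0,35,0,0,0],[0,0,35,0,0,0]])

```text
t: 34.92
eef_pos: [0.4738, 0.4084, 0.3038]
ee_rot: [3.136, 0.78, 1.563]
force: [0.5, 0.4, -1.4]
width: 0.0412
```

move_arm(deltas=[[0,0,20,6.4,0,0],[0,0,20,6.4,0,0],[0,0,20,6.4,0,0],[0,0,20,6.4,0,0],[0,0,20,6.4,0,0]])

```text
t: 35.33
eef_pos: [0.4737, 0.4085, 0.4042]
ee_rot: [3.139, 0.215, 1.565]
force: [1.0, -0.5, -1.6]
width: 0.0416
```

move_arm(deltas=[[0,0,10,6.4,0,0],[0,0,8,6.2,0,0],[-3,-5,0,0,0,-7.1],[-3,-10,0,0,0,-7.1],[-3,-10,0,0,0,-7.1]])

```text
t: 35.75
eef_pos: [0.4646, 0.3827, 0.4212]
ee_rot: [3.141, 0.001, 1.187]
force: [0.6, -0.8, -2.1]
width: 0.0419
```

move_arm(deltas=[[-3,-10,0,0,0,-7.1],[-3,-10,0,0,0,-7.1],[-3,-10,0,0,0,-7.1],[-3,-10,0,0,0,-7.1],[-3,-10,0,0,0,-7.1]])

```text
t: 36.17
eef_pos: [0.4495, 0.3327, 0.4207]
ee_rot: [3.141, 0.002, 0.567]
force: [-0.3, 0.8, -2.0]
width: 0.0418
```

move_arm(deltas=[[-3,-10,0,0,0,-7.1],[-3,-10,0,0,0,-7.1],[-3,-10,0,0,0,-7.1],[-3,-10,0,0,0,-7.1],[-3,-10,0,0,0,-7.1]])

```text
t: 36.58
eef_pos: [0.4345, 0.2827, 0.4207]
ee_rot: [3.141, 0.002, -0.053]
force: [-0.2, 0.6, -1.1]
width: 0.0415
```

move_arm(deltas=[[-3,-10,0,0,0,-7.1],[-3,-10,0,0,0,-7.1],[-3,-10,0,0,0,-7.1],[-3,-10,0,0,0,-7.1],[-3,-10,0,0,0,-7.1]])

```text
t: 37.0
eef_pos: [0.4194, 0.2327, 0.4207]
ee_rot: [3.141, 0.002, -0.672]
force: [0.7, 0.7, -1.2]
width: 0.0414
```

move_arm(deltas=[[-3,-10,0,0,0,-7.1],[-3,-10,0,0,0,-7.1],[-3,-10,0,0,0,-7.1],[-3,-10,0,0,0,-7.1],[-3,-10,0,0,0,-7.1]])

```text
t: 37.42
eef_pos: [0.4044, 0.1827, 0.4207]
ee_rot: [3.141, 0.002, -1.292]
force: [0.2, -0.2, -1.8]
width: 0.0413
```

```bash
python3 - <<'E'
from h import *
s,M=st()
h=np.radians(-74.1);H=np.array([np.cos(h),np.sin(h),0]);U=np.array([0,0,1.])
z=(H-U)*.70711;x=(H+U)*.70711;T=np.column_stack([x,np.cross(z,x),z])
print(np.degrees(R.from_matrix(T@M.T).as_rotvec())/7)
E
```

```text
t 37.42 pos [0.4044 0.1827 0.4207] q [ 0.8704 -0.0453 -0.4411 -0.002  -1.175  -0.5906] 
F [ 0.1642 -0.242  -1.8004] w 0.041322437250701866 
x [ 0.2754 -0.9613 -0.0016] y [-0.9613 -0.2754  0.001 ] z [-0.0014  0.0012 -1.    ] grasp [0.4042 0.1829 0.2614]
[-6.1915 -1.7769 -0.0084]
```

move_arm(deltas=[[0,0,-5,-6.19,-1.77,0],[0,-1,-10,-6.19,-1.77,0],[0,-1,-15,-6.19,-1.77,0],[0,-2,-15,-6.19,-1.77,0],[0,-2,-15,-6.19,-1.77,0]])

```text
t: 37.83
eef_pos: [0.4047, 0.1774, 0.3608]
ee_rot: [3.139, -0.564, -1.285]
force: [-0.3, -0.3, -2.6]
width: 0.0413
```

move_arm(deltas=[[0,-2,-15,-6.19,-1.77,0],[0,-2,-15,-6.19,-1.77,0],[0,0,-15,0,0,0],[0,0,0,0,0,0],[0,0,0,0,0,0]])

```text
t: 38.25
eef_pos: [0.405, 0.1736, 0.3156]
ee_rot: [3.133, -0.785, -1.282]
force: [0.1, 1.0, -2.1]
width: 0.0416
```

```bash
python3 - <<'E'
from h import *
s,M=st();P=s['eef_pos']+.1687*M[:,2];h=np.radians(-74.1);H=np.array([np.cos(h),np.sin(h),0])
print('cart mid',P+.0086*H)
E
```

```text
t 38.25 pos [0.405  0.1736 0.3156] q [ 1.0456  0.1886 -0.8066  0.5672 -1.2393 -1.1354] 
F [ 0.1499  1.0288 -2.0811] w 0.04155796304992142 
x [ 0.2016 -0.6778  0.7071] y [-0.9603 -0.279   0.0063] z [ 0.193  -0.6802 -0.7071] grasp [0.4357 0.0653 0.2029]
cart mid [0.4399 0.0506 0.1963]
```

move_arm(deltas=[[-0.5,0,-20,0,0,0],[-0.5,0,-20,0,0,0],[-0.5,0,-20,0,0,0],[0,0,-15,0,0,0],[0,0,0,0,0,0]])

```text
t: 38.67
eef_pos: [0.4036, 0.1735, 0.2401]
ee_rot: [3.134, -0.785, -1.283]
force: [0.3, -0.5, -1.2]
width: 0.0417
```

move_arm(deltas=[[0,0,-15,0,0,0],[0,0,-12,0,0,0],[0,0,-8,0,0,0],[0,0,0,0,0,0],[0,0,0,0,0,0]])

```text
t: 39.08
eef_pos: [0.4039, 0.1739, 0.2065]
ee_rot: [3.135, -0.785, -1.284]
force: [-0.2, 0.1, -1.2]
width: 0.0417
```

```bash
python3 - <<'E'
from h import *
s,M=st();P=s['eef_pos']+.1687*M[:,2];h=np.radians(-74.1);H=np.array([np.cos(h),np.sin(h),0])
print('cart mid',P+.0086*H)
E
```

```text
t 39.08 pos [0.4039 0.1739 0.2065] q [ 1.0226  0.3623 -0.9321  0.6718 -0.9884 -1.3219] 
F [-0.2093  0.1141 -1.2406] w 0.041741056369182794 
x [ 0.2003 -0.6786  0.7067] y [-0.9603 -0.2789  0.0043] z [ 0.1941 -0.6795 -0.7075] grasp [0.4348 0.0657 0.0937]
cart mid [0.439  0.051  0.0871]
```

move_arm(deltas=[[-0.5,0,-5,0,0,0],[-0.5,0,-4,0,0,0],[0,0,-2,0,0,0],[0,0,0,0,0,0],[0,0,0,0,0,0]])

```text
t: 39.5
eef_pos: [0.4025, 0.1736, 0.1945]
ee_rot: [3.134, -0.786, -1.283]
force: [-0.8, -0.1, -1.6]
width: 0.0415
```

move_arm(deltas=[[0,0,-1.5,0,0,0],[0,0,-1,0,0,0],[0,0,-1,0,0,0],[0,0,0,0,0,0],[0,0,0,0,0,0]])

```text
t: 39.92
eef_pos: [0.4025, 0.1735, 0.1914]
ee_rot: [3.135, -0.787, -1.283]
force: [-3.3, 2.0, 4.5]
width: 0.0412
```

move_arm(deltas=[[0,0,0,0,0,0],[0,0,0,0,0,0],[0,0,0,0,0,0],[0,0,0,0,0,0],[0,0,0,0,0,0]], claw=70)

```text
t: 40.33
eef_pos: [0.4025, 0.1736, 0.191]
ee_rot: [3.134, -0.785, -1.283]
force: [-0.5, 0.4, -1.0]
width: 0.0628
```

move_arm(deltas=[[-1.4,4.8,5,0,0,0],[-2.7,9.6,10,0,0,0],[-4,19,20,0,0,0],[-2,19,20,0,0,0],[0,19,20,0,0,0]])

```text
t: 40.75
eef_pos: [0.3917, 0.2459, 0.2672]
ee_rot: [3.133, -0.785, -1.282]
force: [0.5, 0.6, 0.1]
width: 0.0635
```

move_arm(deltas=[[0,15,20,6.19,1.76,0],[0,20,20,6.19,1.76,0],[0,25,20,6.19,1.76,0],[0,25,20,6.19,1.76,0],[0,25,20,6.19,1.76,0]])

```text
t: 41.17
eef_pos: [0.3917, 0.3565, 0.368]
ee_rot: [3.14, -0.217, -1.284]
force: [0.0, -0.2, -0.7]
width: 0.0639
```

move_arm(deltas=[[0,30,10,0,0,0],[0,30,10,0,0,0],[0,30,10,0,0,0],[0,0,0,0,0,0],[0,0,0,0,0,0]])

```text
t: 41.58
eef_pos: [0.3918, 0.4466, 0.3961]
ee_rot: [3.14, -0.223, -1.284]
force: [-0.0, -1.1, -0.9]
width: 0.0635
```

```bash
python3 - <<'E'
from h import *
s,M=st()
for c in('scene','top','wrist'):
    im=save(c,c[0]+'11.png'); print(c,[(np.round(d['xy']).tolist(),round(d['score'],2)) for d in arm.spot_in('cart_a',c)],[(np.round(d['xy']).tolist(),round(d['score'],2)) for d in arm.spot_point('bracket_tab',c)])
a=cv2.resize(cv2.imread('pics/s11.png')[100:240,190:380],(570,420),interpolation=2);b=cv2.resize(cv2.imread('pics/t11.png')[140:290,180:400],(616,420),interpolation=2)
w=cv2.imread('pics/w11.png')
a=cv2.resize(a,(400,295));b=cv2.resize(b,(400,273))
im=np.zeros((600,800,3),np.uint8);im[:295,:400]=a;im[:273,400:]=b;im[300:550,:400]=cv2.resize(w,(400,250));im[300:550,400:]=cv2.resize(cv2.imread('pics/t11.png'),(400,250))
cv2.imwrite('pics/m11.png',im)
E
```

```text
t 41.58 pos [0.3918 0.4466 0.3961] q [ 1.2227  0.2762 -0.1928  0.1353 -1.286  -0.9863] 
F [-0.0084 -1.0763 -0.8715] w 0.06349070680512581 
x [ 0.2758 -0.9354  0.2211] y [-0.9593 -0.2824  0.002 ] z [ 0.0606 -0.2127 -0.9752] grasp [0.4014 0.4127 0.2408]
scene [([267.0, 196.0], 0.84), ([220.0, 207.0], 0.71), ([288.0, 181.0], 0.69), ([202.0, 198.0], 0.62), ([283.0, 173.0], 0.39)] [([297.0, 169.0], 0.97)]
top [([277.0, 239.0], 0.91), ([219.0, 280.0], 0.69), ([270.0, 196.0], 0.59), ([249.0, 279.0], 0.5)] [([290.0, 213.0], 0.88)]
wrist [([463.0, 88.0], 0.86), ([464.0, 13.0], 0.62)] []
```

View pics/m11.png

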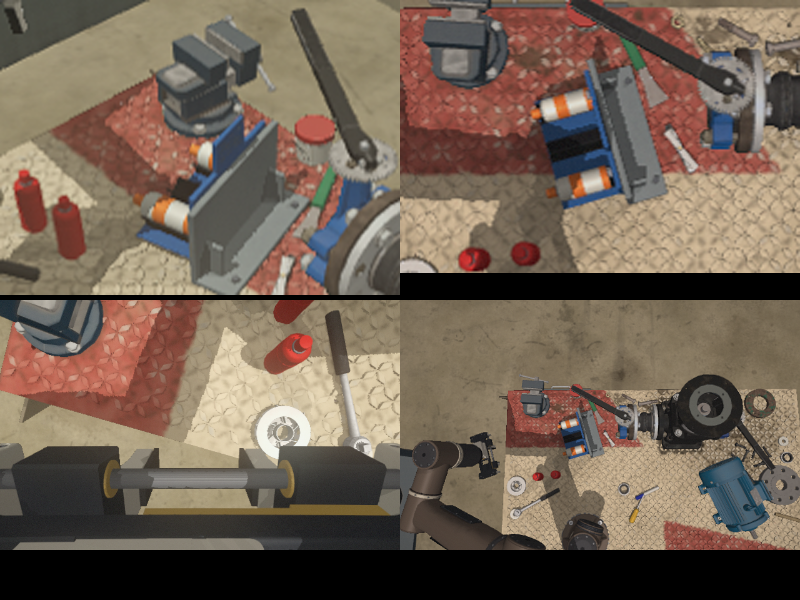

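Both cartridges lie in the outer troughs with their caps outward. The bracket hangs flush on the stand, no other white cartridge stands on the bench, and the arm is clear of everything. Handing in.

```bash
python3 -c "
from h import *
st();print(arm.job_done())"
```

```text
t 42.03 pos [0.3924 0.4446 0.3962] q [ 1.2206  0.2744 -0.1957  0.1363 -1.2851 -0.9867] 
F [0.2437 0.5685 1.3013] w 0.06376718134597942 
x [ 0.2738 -0.9359  0.2217] y [-0.9599 -0.2805  0.0014] z [ 0.0609 -0.2132 -0.9751] grasp [0.4021 0.4106 0.2408]
the job is handed in; nothing more can be done
None
```

I hung the bracket on the studs and laid both standing white cartridges in its left and right troughs, neck outward. The job was handed in at about 42 s, with the arm clear of everything; no verdict came back.

- **Bracket:** it slid down about 26 mm and bottomed out at the predicted height with an upward push of about 12 N. After release, the pictures showed it hanging flush on the stand, with the stud heads visible through it.
- **Cartridges:** each touched its trough within about 1 mm of the predicted height. The final scene and top pictures show both lying lengthwise in their troughs, well within them.
- **Others:** I saw no third white cartridge in any view. The red look-alikes, tub, scraper and feeler gauge were not touched.

**What failed or disagreed:**
- My first tilted approach to a cartridge hit joint limits (joints 3 and 6) and was abandoned in free space, so I picked both up from the other side.
- Right after the first placing, the detector missed the lying cartridge. The picture showed it in the trough, and the last detections found both.

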